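# Load the four rubber test discs from the weight stack

## Robot

A 7-joint arm with a two-finger parallel gripper is mounted at the origin on the work surface. World frame = base frame: x ahead of the robot, y to its left, z up, the work surface at z = 0. Lengths are in m, angles in rad, forces in N, time in s.
With the tool pointing down it reaches from about 0.4 to 0.85 m from the base axis. Payload 10.4 kg.
Tool frame: the origin (TCP) lies at the very end of the fingers, on their centre line; the grasp point (between the pads) lies 19 mm behind it (manip.grip_depth is the distance from the TCP to the grasp point, in m); z points along the fingers, y is the direction in which the jaws open and shut (so a half turn about z gives the same grasp; the last joint's range is limited). The gripper opens to 85 mm and grips with 20 to 120 N. Pads are 22 mm wide; open, the fingers measure 114 mm over their backs; the gripper's body (76 mm by 85 mm) begins 54 mm behind the grasp point. The pads swing forward as they close: fully open they stand 13 mm farther back than shut.
Start: joints at [1.285, 0.332, -0.065, 1.46, 0.022, 1.35, -0.088], TCP at [0.162, -0.604, 0.231] pointing down, gripper open.
Joint ranges: [-2.6, 2.6], [-0.5, 2.12], [-1.47, 1.34], [0.16, 2.42], [-1.27, 4.41], [0.06, 2.06], [-2.6, 2.6]. Speed limits (rad/s): [2.22, 2.22, 2.79, 2.79, 3.14, 3.14, 3.14].

## Interface

Orientations are given as a unit quaternion [x, y, z, w].
In Python, from workcell import manip gives the robot as it stands.
- The arm moves only by the tool step_arm, never from a script. Its argument "motion" is a list of rows, each a list of 6 numbers: the shift along the tool's x, y, z in mm, then the turn, a rotation vector about the tool's x, y, z in degrees. A call has 1 to 20 rows; each row shifts and turns the pose as measured when the row begins, along the tool's axes as they then stand; what a row does not reach is not made up. A row lasts 1/8 s, in which the tool goes at most 62.5 mm and 10.7 degrees, less where a joint would pass 70% of its speed; a pose out of reach is approached as far as the arm can. A call with a gripper value outside its range is refused whole. "jaw" is the finger opening in mm, from 0 to 85.4, set as the call begins (left out, the last holds). The fingers move at their own pace and stop on an object; "force" is the grip in N (left out, the last holds). Time passes only in rows, so rows that do not move let the fingers close. It gives the time, the measured TCP pose, the force and the opening at its end, in the units of the state.
- manip.get_obs(): the state, without advancing time (a new reading comes with each control period).
- manip.camera(name): name is "scene" or "top" or "wrist"; returns the picture (400x640x3 uint8, blue, green, red); there is no depth.
- manip.camera_info(name): a dict with "camera_matrix" (3x3 intrinsics, pixels), "R" (3x3) and "t" (3): a world point X has camera coordinates R X + t. Camera axes: x right, y down, z forward; pixel columns grow to the right and rows downward; lengths in m; the calibration is good to about 2 mm. A picture is of the moment at which its call begins: read the wrist's pose just before it. camera_info takes no time and is no camera call; for the wrist camera it gives the pose at the moment of the call.
- manip.hand_in(): hands the job in, once; it reports no verdict.
The state is a dict: "clock": time; "joint_pos": joint angles; "joint_velocities": joint speeds; "tau": joint torques, N m; "position": TCP position; "ee_rot": TCP orientation; "ft_force": force on the tool from outside, world axes, zero at the start; "torque": the same for the moment, N m; "grip_width": opening from 0.0 (shut) to 1.0 (fully open).
Only numpy, scipy, OpenCV 4.12 (cv2) and the standard library are available. Lean on these libraries where they do the work, as an engineer would, in place of code of your own. Each camera call takes 0.05 s, during which the arm holds its last target.

## Task

Take the stack of four steel loading weights apart from the top down, smallest first, and stand each weight upright and centred on the black rubber test disc of its own diameter, so that every disc carries the weight that matches its size. Set the weights down gently, never letting one drop or fall, and leave the glass beaker standing where it is.

Things in the scene. Friction and masses are not known exactly. Their poses are not given: they have to be found in the camera images.
- w34: smallest loading weight: plain solid stainless steel cylinder, 34 mm across, 25 mm high, 0.18 kg (may differ by 20 %), loose, standing upright in the one stack (all four on one another, roughly coaxial, largest lowest, 100 mm high in all). Origin: centre of its underside; z up its axis.
- w44: second smallest loading weight: plain solid stainless steel cylinder, 44 mm across, 25 mm high, 0.3 kg (may differ by 20 %), loose, standing upright in the one stack (all four on one another, roughly coaxial, largest lowest, 100 mm high in all). Origin: centre of its underside; z up its axis.
- w54: second largest loading weight: plain solid stainless steel cylinder, 54 mm across, 25 mm high, 0.45 kg (may differ by 20 %), loose, standing upright in the one stack (all four on one another, roughly coaxial, largest lowest, 100 mm high in all). Origin: centre of its underside; z up its axis.
- w64: largest loading weight: plain solid stainless steel cylinder, 64 mm across, 25 mm high, 0.63 kg (may differ by 20 %), loose, standing upright in the one stack (all four on one another, roughly coaxial, largest lowest, 100 mm high in all). Origin: centre of its underside; z up its axis.
- s34: fixed specimen plate with the smallest test disc: round white plate 90 mm across and 8 mm thick, the same for all four, with a black rubber disc 34 mm across and 4 mm thick in its middle, so the disc's top is 12 mm above the origin. Origin: centre of the plate's underside, on the bench; z up. The four plates and the stack change places from start to start.
- s44: fixed specimen plate with the second smallest test disc: round white plate 90 mm across and 8 mm thick, the same for all four, with a black rubber disc 44 mm across and 4 mm thick in its middle, so the disc's top is 12 mm above the origin. Origin: centre of the plate's underside, on the bench; z up. The four plates and the stack change places from start to start.
- s54: fixed specimen plate with the second largest test disc: round white plate 90 mm across and 8 mm thick, the same for all four, with a black rubber disc 54 mm across and 4 mm thick in its middle, so the disc's top is 12 mm above the origin. Origin: centre of the plate's underside, on the bench; z up. The four plates and the stack change places from start to start.
- s64: fixed specimen plate with the largest test disc: round white plate 90 mm across and 8 mm thick, the same for all four, with a black rubber disc 64 mm across and 4 mm thick in its middle, so the disc's top is 12 mm above the origin. Origin: centre of the plate's underside, on the bench; z up. The four plates and the stack change places from start to start.
- beaker: empty glass beaker, 58 mm across, 85 mm high, 0.12 kg, loose, standing upright towards the far edge of the bench: not to be disturbed. Origin: centre of its underside; z up.
Mind the look-alikes: they are no part of the job. What is shaped like the w44 but brown or red is not meant. What is shaped like the s64 but red is not meant.

How it is judged:
On the way, in this order (a step that is already met when the one before it is completed fails the run):
1. the smallest weight (34 mm) stands on the disc of its size, let go (horizontal distance between w34 and s34 below 0.01 m and z of w34 in the frame of s34 between 0.009 and 0.015 m and angle between w34's own z axis and vertical below 0.06 rad and linear speed of w34 below 0.02 m/s and angular speed of w34 below 0.2 rad/s and contact force between the fingers and w34 below 0.05 N), for 0.2 s.
2. the second smallest weight (44 mm) stands on the disc of its size, let go (horizontal distance between w44 and s44 below 0.01 m and z of w44 in the frame of s44 between 0.009 and 0.015 m and angle between w44's own z axis and vertical below 0.06 rad and linear speed of w44 below 0.02 m/s and angular speed of w44 below 0.2 rad/s and contact force between the fingers and w44 below 0.05 N), for 0.2 s.
3. the second largest weight (54 mm) stands on the disc of its size, let go (horizontal distance between w54 and s54 below 0.01 m and z of w54 in the frame of s54 between 0.009 and 0.015 m and angle between w54's own z axis and vertical below 0.06 rad and linear speed of w54 below 0.02 m/s and angular speed of w54 below 0.2 rad/s and contact force between the fingers and w54 below 0.05 N), for 0.2 s.
4. the largest weight (64 mm) stands on the disc of its size, let go (horizontal distance between w64 and s64 below 0.01 m and z of w64 in the frame of s64 between 0.009 and 0.015 m and angle between w64's own z axis and vertical below 0.06 rad and linear speed of w64 below 0.02 m/s and angular speed of w64 below 0.2 rad/s and contact force between the fingers and w64 below 0.05 N), for 0.2 s.
At the end, for the whole second after the job is handed in: each of the four weights stands upright (within 0.06 rad) and still on the rubber disc of its own diameter, within 10 mm of its centre and with its underside 9 to 15 mm above the plate's underside (that is, on the disc) (horizontal distance between w34 and s34 below 0.01 m and z of w34 in the frame of s34 between 0.009 and 0.015 m and angle between each of w34, w44, w54, w64's own z axis and vertical below 0.06 rad and linear speed of each of w34, w44, w54, w64 below 0.02 m/s and angular speed of each of w34, w44, w54, w64 below 0.2 rad/s and horizontal distance between w44 and s44 below 0.01 m and z of w44 in the frame of s44 between 0.009 and 0.015 m and horizontal distance between w54 and s54 below 0.01 m and z of w54 in the frame of s54 between 0.009 and 0.015 m and horizontal distance between w64 and s64 below 0.01 m and z of w64 in the frame of s64 between 0.009 and 0.015 m); the robot touches nothing.
It fails at once if the 34 mm weight is dropped or falls (moves faster than 0.6 m/s with no finger on it: a fall of about 18 mm) (contact force between the fingers and w34 below 0.01 N and linear speed of w34 above 0.6 m/s).
It fails at once if the 44 mm weight is dropped or falls (moves faster than 0.6 m/s with no finger on it: a fall of about 18 mm) (contact force between the fingers and w44 below 0.01 N and linear speed of w44 above 0.6 m/s).
It fails at once if the 54 mm weight is dropped or falls (moves faster than 0.6 m/s with no finger on it: a fall of about 18 mm) (contact force between the fingers and w54 below 0.01 N and linear speed of w54 above 0.6 m/s).
It fails at once if the 64 mm weight is dropped or falls (moves faster than 0.6 m/s with no finger on it: a fall of about 18 mm) (contact force between the fingers and w64 below 0.01 N and linear speed of w64 above 0.6 m/s).
It fails at once if the beaker is shifted by more than 30 mm or tipped by more than 0.4 rad (distance of beaker from where it was at the start of the episode above 0.03 m or angle between beaker's own z axis and vertical above 0.4 rad).
It also fails if it takes over 115 s, if anything falls off the work surface, if the arm or the gripper's body presses on something with over 40 N, if the wrist force passes 120 N, or if a joint passes its speed limit or range.

## Working session

There is one attempt and no reset: what is moved stays moved. The work goes in short steps, Python scripts to look and compute and a tool call to move; the robot and the scene stay as the last step left them, time stands still between calls to the robot, and variables do not carry over. Pictures are saved under pics/ and viewed, and the job is handed in when it is done.

Besides the shell and the picture viewer there is one more tool, called after "Emit:" as a command line: name --pt "numbers of a row" for each row, then --argument value for the rest. step_arm: Moves the arm, as the interface text tells. Its arguments: {"type":"object","properties":{"motion":{"type":"array"},"jaw":{"type":"number"},"force":{"type":"number"}},"required":["motion"]}

```bash
mkdir -p pics && ls && python3 - <<'E'
from workcell import manip
import cv2
for n in ("scene","top","wrist"):
    cv2.imwrite(f"pics/{n}0.png",manip.camera(n))
    c=manip.camera_info(n);print(n,c["camera_matrix"],c["R"],c["t"])
print(manip.get_obs(),manip.grip_depth)
E
```

```text
pics
scene [[374.45924574   0.         317.66557047]
 [  0.         374.45924574 202.45404879]
 [  0.           0.           1.        ]] [[-0.83192976  0.55487867  0.00159363]
 [ 0.45893807  0.68969458 -0.56008681]
 [-0.31187934 -0.4652215  -0.82843239]] [ 0.46694608 -0.18888137  0.951959  ]
top [[420.19966685   0.         317.73623999]
 [  0.         420.19966685 202.61885109]
 [  0.           0.           1.        ]] [[ 9.27504021e-04 -9.99996854e-01  2.33065311e-03]
 [-9.95626611e-01 -1.14116907e-03 -9.34149281e-02]
 [ 9.34172939e-02 -2.23381754e-03 -9.95624537e-01]] [-0.04454723  0.57217297  0.8735392 ]
wrist [[309.79407697   0.         318.30004207]
 [  0.         309.79407697 199.26201506]
 [  0.           0.           1.        ]] [[ 0.2590174  -0.96587107 -0.00175142]
 [-0.9245428  -0.24845835  0.28894475]
 [-0.27951853 -0.07322245 -0.95734417]] [-0.62357406 -0.03678841  0.37981797]
{'clock': 0.15, 'joint_pos': array([ 1.28538899,  0.3327252 , -0.06472851,  1.46071341,  0.02158986,
        1.34991225, -0.08852574]), 'joint_velocities': array([ 0.00104574, -0.00378047, -0.00212542, -0.00280333, -0.00024402,
       -0.00101261,  0.00053931]), 'tau': array([ 1.68368457e-03, -6.25825310e+01,  4.97088453e-02, -3.91853464e+01,
        1.62989425e-02,  7.49679253e-03,  1.10474575e-04]), 'position': array([ 0.16231931, -0.60326985,  0.23071642]), 'ee_rot': array([ 9.91377820e-01,  1.31033333e-01, -8.24666744e-05, -5.25260769e-04]), 'ft_force': array([ 0.82390222,  1.01187801, -1.10356478]), 'torque': array([0.04326131, 0.03114496, 0.01806894]), 'grip_width': 1.0018444080887028} 0.0187
```

View pics/top0.png

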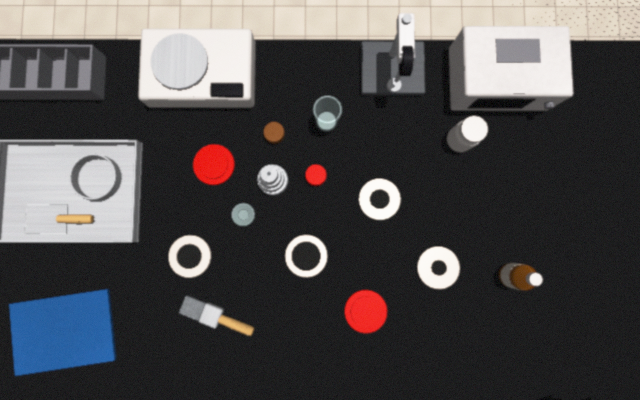

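View pics/scene0.png

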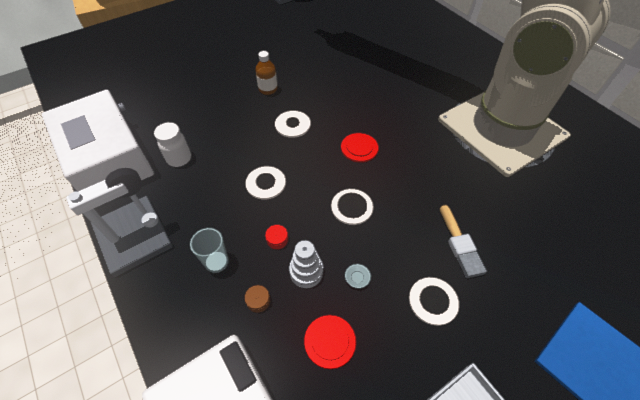

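View pics/wrist0.png

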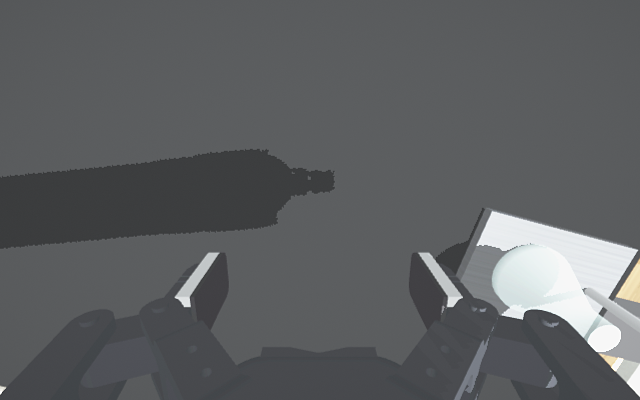

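The top view shows the stack at (271,179), with four white plates at (380,199), (438,267), (306,256) and (189,256). The look-alikes are red plates at (213,164) and (366,312), a red cylinder at (316,175) and a brown one at (274,132). The beaker is at (327,113), and a small glass dish stands beside the stack at (243,214). Next I measure these.

```bash
cat > h.py <<'E'
import numpy as np, cv2
from workcell import manip
from scipy.spatial.transform import Rotation as Ro
def ray(info,uv,z):
    K,R,t=[np.array(info[k]) for k in("camera_matrix","R","t")]
    C=-R.T@t; d=R.T@np.linalg.inv(K)@np.array([uv[0],uv[1],1.0])
    return C+d*(z-C[2])/d[2]
def proj(info,X):
    K,R,t=[np.array(info[k]) for k in("camera_matrix","R","t")]
    p=K@(R@np.array(X)+t); return p[:2]/p[2]
def circ(info,cnt,z):
    P=np.array([ray(info,p+0.0,z)[:2] for p in cnt.reshape(-1,2)])
    A=np.c_[2*P,np.ones(len(P))]; s=np.linalg.lstsq(A,(P**2).sum(1),rcond=None)[0]
    return s[:2],2*np.sqrt(s[2]+s[:2]@s[:2])
E
python3 - <<'E'
from h import *
for n in("top","scene"):
    im=cv2.imread(f"pics/{n}0.png");inf=manip.camera_info(n)
    m=((im.min(2)>150)&(im.max(2).astype(int)-im.min(2)<40)).astype(np.uint8)
    cs,h=cv2.findContours(m,cv2.RETR_CCOMP,cv2.CHAIN_APPROX_NONE)
    for i,c in enumerate(cs):
        if h[0][i][3]<0 and h[0][i][2]>=0 and 300<cv2.contourArea(c)<2500:
            p,d=circ(inf,c,.008)
            j=max([k for k in range(len(cs)) if h[0][k][3]==i],key=lambda k:cv2.contourArea(cs[k]))
            q,e=circ(inf,cs[j],.012)
            print(n,c.reshape(-1,2).mean(0).round(),p.round(4),round(d,4),'hole',q.round(4),round(e,4))
ims=cv2.imread("pics/top0.png")[130:240,215:345]
im2=cv2.imread("pics/scene0.png")[225:300,250:390]
cv2.imwrite("pics/c1.png",cv2.resize(ims,None,fx=5,fy=5,interpolation=cv2.INTER_CUBIC))
cv2.imwrite("pics/c2.png",cv2.resize(im2,None,fx=5,fy=5,interpolation=cv2.INTER_CUBIC))
inf=manip.camera_info("top")
for uv,z in [((243,214),.02),((327,113),.04),((316,175),.025),((274,132),.025),((213,164),.01),((366,312),.01),((465,135),.05),((520,278),.05)]: print(uv,ray(inf,uv,z).round(3))
E
```

```text
top [438. 267.] [ 0.4343 -0.3041] 0.0884 hole [ 0.4344 -0.3036] 0.0351
top [189. 256.] [0.4583 0.2337] 0.0878 hole [0.4581 0.2335] 0.0558
top [306. 256.] [ 0.4592 -0.0183] 0.0883 hole [ 0.4588 -0.0182] 0.0644
top [379. 199.] [ 0.5828 -0.1786] 0.0887 hole [ 0.5826 -0.1782] 0.0448
top [274. 181.] [0.6295 0.0545] 0.0517 hole [0.6384 0.0642] 0.0077
scene [434. 301.] [0.4605 0.2351] 0.0882 hole [0.4609 0.2354] 0.0563
scene [302. 265.] [0.6175 0.0387] 0.0602 hole [0.6031 0.0148] 0.0103
scene [352. 206.] [ 0.4614 -0.0173] 0.0879 hole [ 0.4616 -0.0166] 0.0677
scene [265. 182.] [ 0.5853 -0.1782] 0.0875 hole [ 0.5853 -0.1768] 0.0484
scene [292. 123.] [ 0.4367 -0.3037] 0.0876 hole [ 0.4366 -0.3024] 0.0401
scene [485. 138.] [ 0.0471 -0.0025] 0.1813 hole [0.102  0.1022] 0.0145
(243, 214) [0.548 0.117 0.02 ]
(327, 113) [ 0.765 -0.064  0.04 ]
(316, 175) [ 0.632 -0.04   0.025]
(274, 132) [0.727 0.052 0.025]
(213, 164) [0.659 0.187 0.01 ]
(366, 312) [ 0.34  -0.147  0.01 ]
(465, 135) [ 0.714 -0.356  0.05 ]
(520, 278) [ 0.415 -0.46   0.05 ]
```

View pics/c1.png

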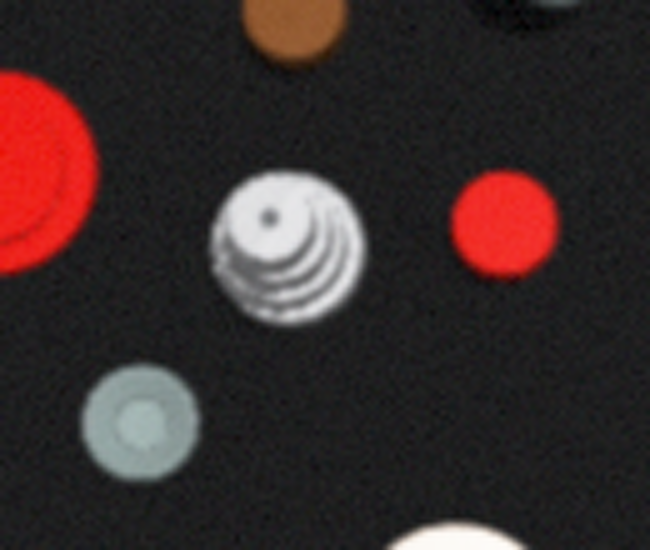

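View pics/c2.png

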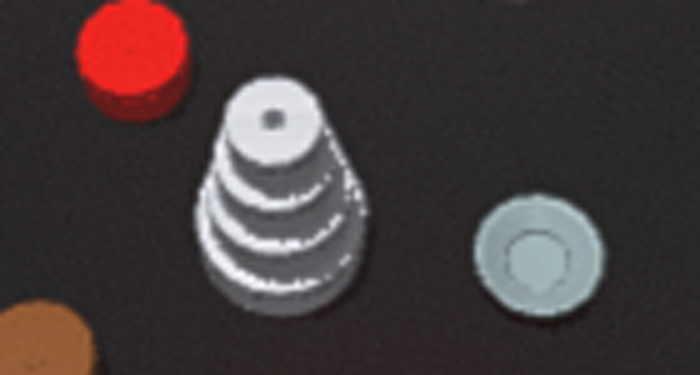

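```bash
cat >> h.py <<'E'
def delta(tgt):
    """mm in tool axes from TCP to world target, and tilt"""
    o=manip.get_obs(); R=Ro.from_quat(o["ee_rot"]).as_matrix()
    return (R.T@(np.array(tgt)-o["position"])*1000).round(1)
def stat():
    o=manip.get_obs(); R=Ro.from_quat(o["ee_rot"]).as_matrix()
    print("t",round(o["clock"],2),"p",o["position"].round(4),"yaw",np.degrees(np.arctan2(R[1,0],R[0,0])).round(2),"z",R[:,2].round(4),"f",o["ft_force"].round(2),"w",round(o["grip_width"]*85.4,1),"j",o["joint_pos"].round(2))
def disc(name,tag,box,z,thr=200):
    im=manip.camera(name);inf=manip.camera_info(name);cv2.imwrite(f"pics/{tag}_{name}.png",im);return im,inf
E
python3 - <<'E'
from h import *
for n,b in(("top",(255,160,290,195)),("scene",(285,235,325,290))):
    inf=manip.camera_info(n)
    im=cv2.imread(f"pics/{n}0.png"); x0,y0,x1,y1=b
    g=cv2.resize(cv2.cvtColor(im[y0:y1,x0:x1],cv2.COLOR_BGR2GRAY),None,fx=8,fy=8,interpolation=cv2.INTER_CUBIC)
    # blob of hole
    uv=np.array({"top":((270.5)/5-.5+215,(217.5)/5-.5+130),"scene":(273.5/5-.5+250,119.5/5-.5+225)}[n])
    print(n,ray(inf,uv,.1).round(4))
    # silhouette base: largest weight circle
inf=manip.camera_info("top");im=cv2.imread("pics/top0.png")
m=(im.min(2)>90).astype(np.uint8);cs,_=cv2.findContours(m,0,1)
for c in cs:
    x,y,w,h=cv2.boundingRect(c)
    if 245<x+w/2<300 and 160<y+h/2<200 and w>10: print("stack bbox",x,y,w,h)
X=[.632,.057,.05]
print([proj(inf,[.632,.057,z]).round(1) for z in(.1,.075,.05,.025)])
for t in([.63,.055,.2],[.63,.055,.13]):print(delta(t))
stat()
E
```

```text
top [0.6242 0.0536 0.1   ]
scene [0.6256 0.0542 0.1   ]
stack bbox 257 164 31 31
[array([266.9, 169.1]), array([268.4, 171.2]), array([269.7, 173.2]), array([271. , 175.1])]
[ 622.6 -514.1   31.2]
[ 622.6 -514.1  101.2]
t 0.15 p [ 0.1623 -0.6033  0.2307] yaw 15.06 z [-3.e-04  1.e-03 -1.e+00] f [ 0.82  1.01 -1.1 ] w 85.6 j [ 1.29  0.33 -0.06  1.46  0.02  1.35 -0.09]
```

Emit:
step_arm --pt "34 -28 0 0 0 0" --pt "34 -28 0 0 0 0" --pt "34 -28 0 0 0 0" --pt "34 -28 0 0 0 0" --pt "34 -28 0 0 0 0" --pt "34 -28 0 0 0 0" --pt "34 -28 0 0 0 0" --pt "34 -28 0 0 0 0" --pt "34 -28 0 0 0 0" --pt "34 -28 0 0 0 0" --pt "34 -28 0 0 0 0" --pt "34 -28 0 0 0 0" --pt "34 -28 0 0 0 0" --pt "34 -28 0 0 0 0" --pt "34 -28 0 0 0 0" --pt "34 -28 0 0 0 0" --pt "34 -28 0 0 0 0" --pt "34 -28 0 0 0 0" --pt "0 0 0 0 0 0" --jaw 60 --force 40

```text
clock: 2.52
position: [0.6342, 0.0633, 0.2261]
ee_rot: [0.992, 0.129, -0.003, -0.002]
ft_force: [-0.0, -0.9, -0.8]
grip_width: 0.702
```

```bash
python3 - <<'E'
from h import *
stat();print(delta([.625,.054,.15]))
cv2.imwrite("pics/w1.png",manip.camera("wrist"))
print(proj(manip.camera_info("wrist"),[.625,.054,.1]))
E
```

```text
t 2.52 p [0.6342 0.0633 0.2261] yaw 14.8 z [-0.0061  0.0037 -1.    ] f [-0.02 -0.88 -0.81] w 60.0 j [ 0.3   0.44 -0.63  1.4   0.25  1.39 -1.65]
[-10.9   7.   76.1]
[324.73381389 202.05250769]
```

View pics/w1.png

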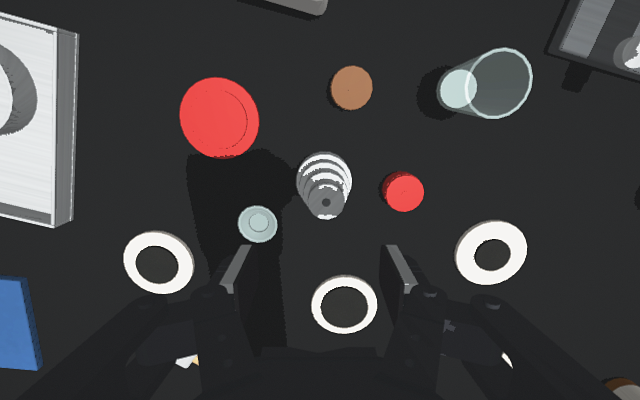

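The wrist view shows the stack's hub at (326,202), within about 1 px of the prediction. I centre over it and descend.

```bash
cat >> h.py <<'E'
def go(tgt,yaw=15):
    o=manip.get_obs(); R=Ro.from_quat(o["ee_rot"]); a=np.radians(yaw)
    D=np.array([[np.cos(a),np.sin(a),0],[np.sin(a),-np.cos(a),0],[0,0,-1.]])
    print("shift",delta(tgt),"turn",np.degrees((R.inv()*Ro.from_matrix(D)).as_rotvec()).round(2))
E
python3 - <<'E'
from h import *
go([.625,.054,.15]);
inf=manip.camera_info("wrist");print(ray(inf,(326,202.5),.1))
E
```

```text
shift [-10.    4.8  76.2] turn [-0.22  0.31 -0.33]
[0.62487989 0.05277725 0.1       ]
```

Emit:
step_arm --pt "-5 2.5 20 -0.2 0.3 -0.3" --pt "-5 2.5 20 0 0 0" --pt "0 0 20 0 0 0" --pt "0 0 20 0 0 0" --pt "0 0 20 0 0 0" --pt "0 0 0 0 0 0"

```text
clock: 3.32
position: [0.6244, 0.0478, 0.1214]
ee_rot: [0.992, 0.127, -0.001, 0.001]
ft_force: [-0.4, 0.6, -0.3]
grip_width: 0.704
```

```bash
python3 - <<'E'
from h import *
stat();go([.625,.0535,.08])
cv2.imwrite("pics/w2.png",manip.camera("wrist"))
E
```

```text
t 3.33 p [0.6244 0.0478 0.1214] yaw 14.64 z [-6.0e-04 -2.9e-03 -1.0e+00] f [-0.39  0.57 -0.3 ] w 60.1 j [ 0.31  0.49 -0.61  1.56  0.3   1.19 -1.67]
shift [ 2.1 -5.5 41.4] turn [ 0.15  0.08 -0.36]
```

View pics/w2.png

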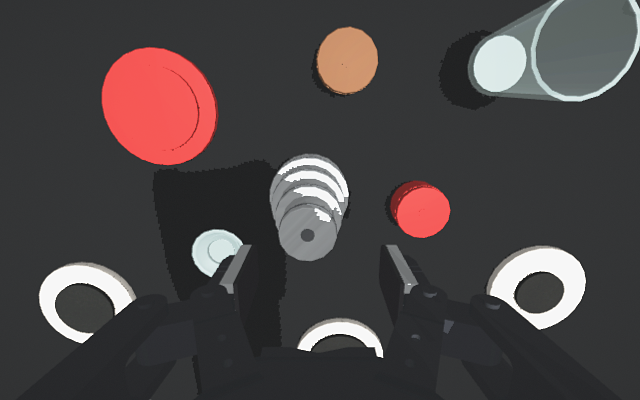

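The hub at (308,235) lies a little left of the finger midline, which agrees with the computed 5.5 mm shift.

Emit:
step_arm --pt "2 -5.5 5 0.15 0.1 -0.3" --pt "0 0 15 0 0 0" --pt "0 0 15 0 0 0" --pt "0 0 0 0 0 0"

```text
clock: 3.88
position: [0.6265, 0.055, 0.0864]
ee_rot: [0.991, 0.131, 0.002, -0.0]
ft_force: [-0.4, 0.4, 0.2]
grip_width: 0.701
```

```bash
python3 - <<'E'
from h import *
stat();go([.625,.0535,.08])
cv2.imwrite("pics/s2.png",cv2.resize(manip.camera("scene")[180:320,220:400],None,fx=4,fy=4))
E
```

```text
t 3.88 p [0.6265 0.055  0.0864] yaw 15.0 z [ 4.2e-03  8.0e-04 -1.0e+00] f [-0.41  0.41  0.21] w 59.9 j [ 0.3   0.52 -0.6   1.59  0.32  1.12 -1.69]
shift [-1.9  1.   6.4] turn [ 0.02 -0.24  0.  ]
```

View pics/s2.png

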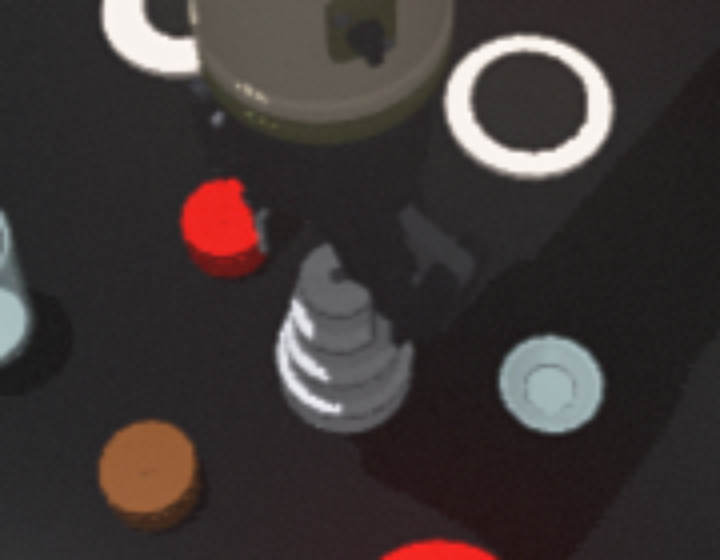

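The fingers straddle the top weight. I go down the last few millimetres and close.

Emit:
step_arm --pt "-2 1 6 0 -0.2 0" --pt "0 0 0 0 0 0"

```text
clock: 4.18
position: [0.6255, 0.0533, 0.0813]
ee_rot: [0.991, 0.13, 0.001, 0.0]
ft_force: [-0.3, 0.0, 0.1]
grip_width: 0.703
```

Emit:
step_arm --pt "0 0 0 0 0 0" --pt "0 0 0 0 0 0" --pt "0 0 0 0 0 0" --pt "0 0 0 0 0 0" --jaw 25 --force 40

```text
clock: 4.68
position: [0.6258, 0.0536, 0.0819]
ee_rot: [0.991, 0.13, 0.002, 0.0]
ft_force: [-0.6, 0.5, 0.3]
grip_width: 0.382
```

```bash
python3 - <<'E'
from h import *
stat();go([.625,.0535,.08])
cv2.imwrite("pics/s3.png",cv2.resize(manip.camera("scene")[180:320,220:400],None,fx=4,fy=4))
E
```

```text
t 4.67 p [0.6258 0.0536 0.0819] yaw 14.99 z [ 3.2e-03  2.0e-04 -1.0e+00] f [-0.63  0.53  0.31] w 32.6 j [ 0.3   0.53 -0.6   1.59  0.32  1.12 -1.69]
shift [-0.8 -0.1  1.9] turn [ 0.03 -0.18 -0.01]
```

View pics/s3.png

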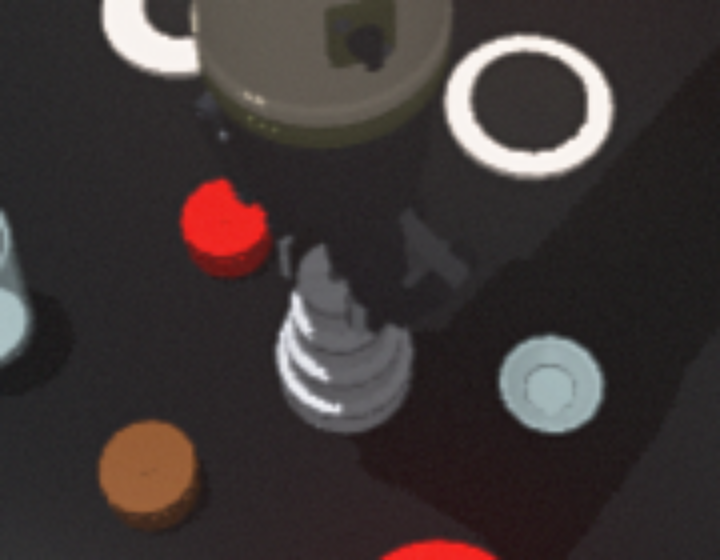

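Emit:
step_arm --pt "0 0 -6 0 0 0" --pt "0 0 -12 0 0 0" --pt "0 0 -20 0 0 0" --pt "0 0 -25 0 0 0" --pt "0 0 0 0 0 0"

```text
clock: 5.35
position: [0.6261, 0.0536, 0.1505]
ee_rot: [0.991, 0.13, 0.003, 0.0]
ft_force: [0.4, -0.1, -2.3]
grip_width: 0.379
```

```bash
python3 - <<'E'
from h import *
stat();go([.4355,-.304,.14])
cv2.imwrite("pics/s4.png",cv2.resize(manip.camera("scene")[150:320,220:400],None,fx=4,fy=4)[:600])
cv2.imwrite("pics/w4.png",manip.camera("wrist"))
E
```

```text
t 5.35 p [0.6261 0.0536 0.1505] yaw 14.99 z [ 5.e-03  2.e-04 -1.e+00] f [ 0.41 -0.14 -2.3 ] w 32.4 j [ 0.31  0.46 -0.62  1.53  0.28  1.23 -1.66]
shift [-276.6  296.2    9.5] turn [ 0.06 -0.28 -0.01]
```

View pics/s4.png

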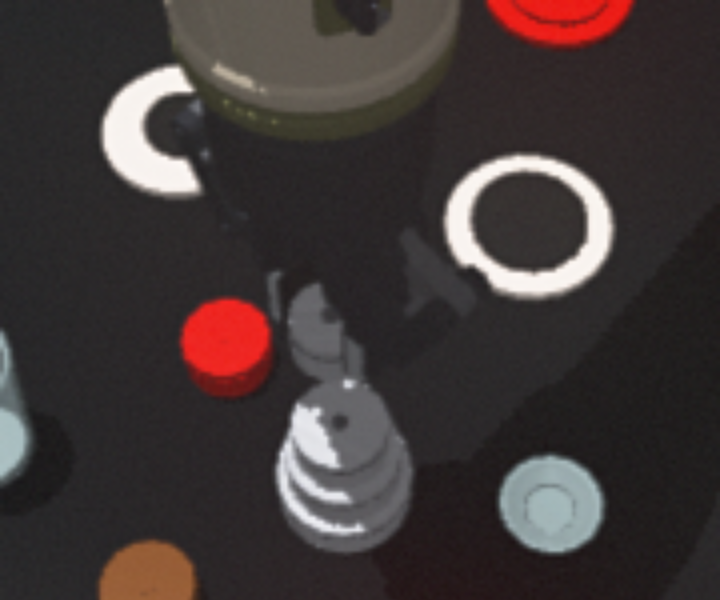

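View pics/w4.png

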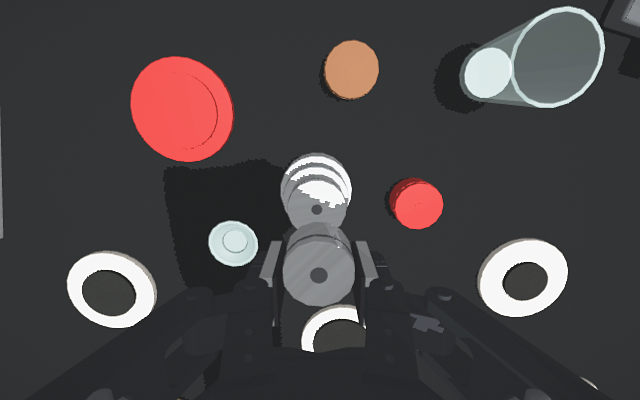

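w34 is lifted, with its hub at wrist pixel (319,275). w44's hub below is at (317,209). I compute both centres.

```bash
python3 - <<'E'
from h import *
inf=manip.camera_info("wrist");p=manip.get_obs()["position"]
a=ray(inf,(319,275),.1686);print("held",a,"off",a-p);print("w44",ray(inf,(317,209.5),.075))
E
```

```text
held [0.62687238 0.0542165  0.1686    ] off [0.00211369 0.00101603 0.02087359]
w44 [0.62560333 0.05520077 0.075     ]
```

Emit:
step_arm --pt "-20 21 0 0 0 0" --pt "-20 21 0 0 0 0" --pt "-20 21 0 0 0 0" --pt "-20 21 0 0 0 0" --pt "-20 21 0 0 0 0" --pt "-20 21 0 0 0 0" --pt "-20 21 0 0 0 0" --pt "-20 21 0 0 0 0" --pt "-20 21 0 0 0 0" --pt "-20 21 0 0 0 0" --pt "-20 21 0 0 0 0" --pt "-20 21 0 0 0 0" --pt "-20 21 0 0 0 0" --pt "-15 20 0 0 -0.3 0" --pt "0 0 0 0 0 0"

```text
clock: 7.32
position: [0.4187, -0.3104, 0.1324]
ee_rot: [0.991, 0.13, -0.013, -0.005]
ft_force: [0.1, 0.2, -2.1]
grip_width: 0.381
```

```bash
python3 - <<'E'
from h import *
stat();go([.4355,-.304,.06])
cv2.imwrite("pics/w5.png",manip.camera("wrist"))
E
```

```text
t 7.33 p [ 0.4187 -0.3104  0.1324] yaw 15.0 z [-0.027   0.007  -0.9996] f [ 0.1   0.2  -2.11] w 32.5 j [ 0.95  0.24 -0.45  1.81  0.12  1.14 -0.86]
shift [19.7 -0.8 72. ] turn [-0.79  1.39 -0.01]
```

View pics/w5.png

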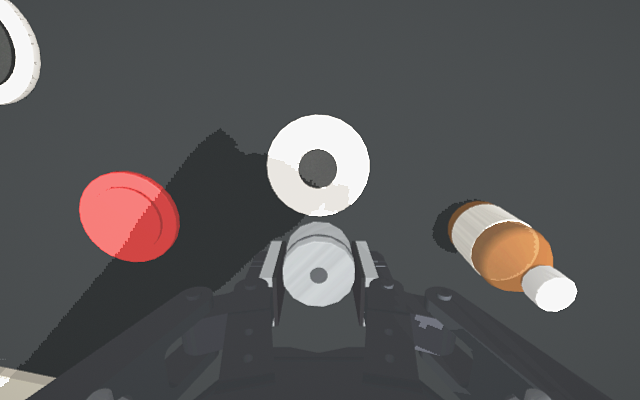

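The white plate with the 34 mm disc, hub at (318,168), is just ahead of the held weight. I level the tool and move over it.

Emit:
step_arm --pt "9 0 10 -0.8 1.4 0" --pt "8 0 20 0 0 0" --pt "0 0 20 0 0 0" --pt "0 0 0 0 0 0"

```text
clock: 7.88
position: [0.4371, -0.2999, 0.0778]
ee_rot: [0.991, 0.134, -0.001, -0.002]
ft_force: [1.6, 0.1, -0.7]
grip_width: 0.382
```

```bash
python3 - <<'E'
from h import *
stat();go([.4345,-.304,.020])
cv2.imwrite("pics/w6.png",manip.camera("wrist"))
E
```

```text
t 7.88 p [ 0.4371 -0.2999  0.0778] yaw 15.36 z [-0.0015  0.0037 -1.    ] f [ 1.61  0.1  -0.65] w 32.6 j [ 0.92  0.31 -0.46  1.86  0.16  1.01 -0.91]
shift [-3.5  3.5 57.8] turn [-0.23  0.03  0.36]
```

View pics/w6.png

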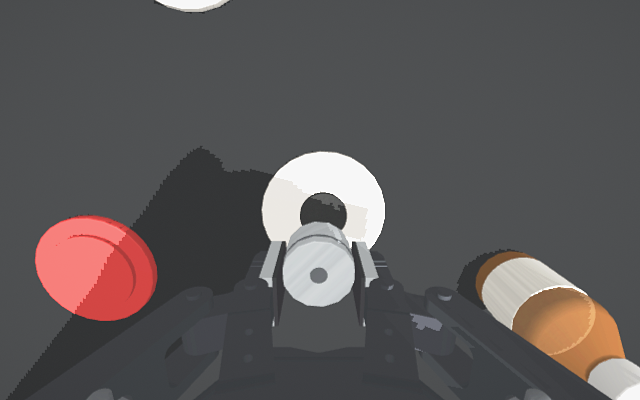

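Emit:
step_arm --pt "-1.5 1.7 12 -0.2 0 0.3" --pt "-1.5 1.7 15 0 0 0" --pt "0 0 15 0 0 0" --pt "0 0 6 0 0 0" --pt "0 0 0 0 0 0"

```text
clock: 8.55
position: [0.4361, -0.3046, 0.028]
ee_rot: [0.991, 0.131, 0.001, 0.001]
ft_force: [0.1, 0.0, -1.1]
grip_width: 0.38
```

```bash
python3 - <<'E'
from h import *
stat();go([.4345,-.304,.020])
cv2.imwrite("pics/w7.png",manip.camera("wrist"))
cv2.imwrite("pics/s7.png",cv2.resize(manip.camera("scene")[70:190,230:380],None,fx=5,fy=5))
E
```

```text
t 8.55 p [ 0.4361 -0.3046  0.028 ] yaw 15.04 z [ 0.0013 -0.0011 -1.    ] f [ 0.09  0.03 -1.09] w 32.5 j [ 0.9   0.38 -0.44  1.89  0.2   0.91 -0.94]
shift [-1.4 -1.1  8. ] turn [ 0.08 -0.05  0.04]
```

View pics/w7.png

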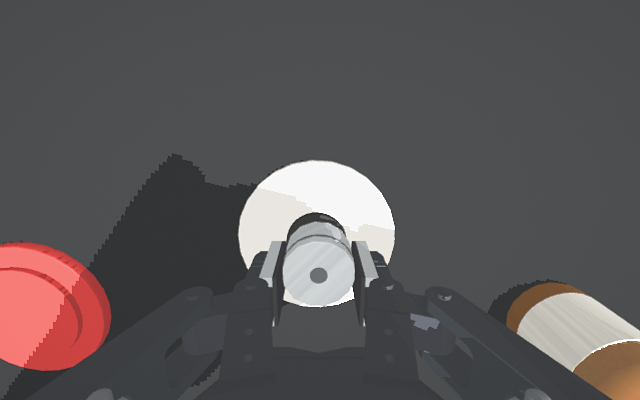

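View pics/s7.png

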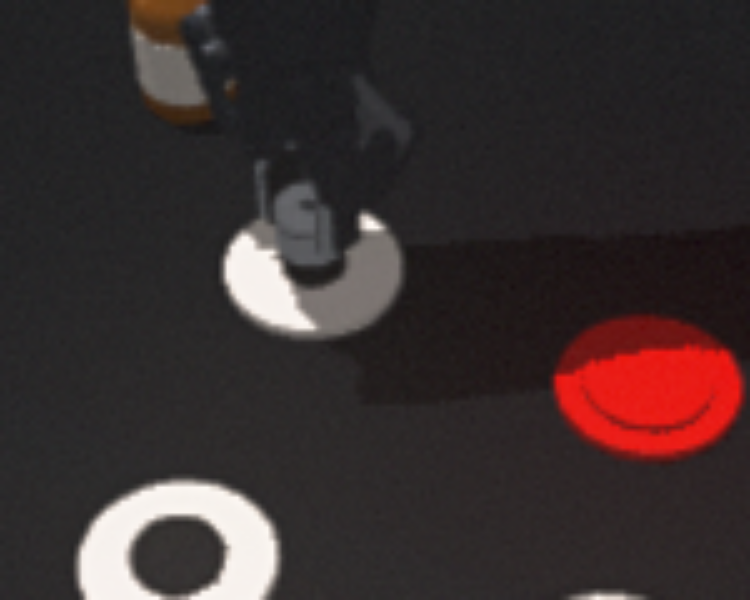

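Emit:
step_arm --pt "-0.5 -0.5 4 0 0 0" --pt "0 0 3 0 0 0" --pt "0 0 1 0 0 0" --pt "0 0 0 0 0 0"

```text
clock: 9.15
position: [0.4365, -0.3049, 0.0212]
ee_rot: [0.991, 0.131, 0.002, 0.002]
ft_force: [-0.2, 0.2, -1.3]
grip_width: 0.382
```

```bash
python3 - <<'E'
from h import *
stat();go([.4345,-.304,.020])
E
```

```text
t 9.15 p [ 0.4365 -0.3049  0.0212] yaw 15.05 z [ 0.0035 -0.003  -1.    ] f [-0.22  0.24 -1.33] w 32.6 j [ 0.9   0.39 -0.43  1.9   0.21  0.89 -0.94]
shift [-1.7 -1.4  1.2] turn [ 0.22 -0.15  0.05]
```

Emit:
step_arm --pt "-1 -1 1 0.2 -0.2 0" --pt "0 0 1 0 0 0" --pt "0 0 1 0 0 0" --pt "0 0 0 0 0 0"

```text
clock: 9.65
position: [0.4353, -0.3043, 0.0189]
ee_rot: [0.991, 0.131, -0.001, 0.0]
ft_force: [0.9, 0.1, -2.8]
grip_width: 0.375
```

```bash
python3 - <<'E'
from h import *
stat();go([.4345,-.304,.020])
E
```

```text
t 9.65 p [ 0.4353 -0.3043  0.0189] yaw 15.04 z [-1.e-03 -9.e-04 -1.e+00] f [ 0.89  0.06 -2.77] w 32.0 j [ 0.9   0.39 -0.43  1.9   0.21  0.89 -0.95]
shift [-0.7 -0.5 -1.1] turn [0.03 0.07 0.04]
```

Emit:
step_arm --pt "0 0 1 0 0 0" --pt "0 0 0 0 0 0"

```text
clock: 9.9
position: [0.4354, -0.3044, 0.0189]
ee_rot: [0.991, 0.131, -0.001, 0.001]
ft_force: [-0.4, 0.1, -1.7]
grip_width: 0.377
```

```bash
python3 - <<'E'
from h import *
stat()
cv2.imwrite("pics/s8.png",cv2.resize(manip.camera("scene")[90:150,250:330],None,fx=8,fy=8))
stat()
E
```

```text
t 9.9 p [ 0.4354 -0.3044  0.0189] yaw 15.04 z [-0.0012 -0.0014 -1.    ] f [-0.4   0.07 -1.73] w 32.2 j [ 0.9   0.39 -0.43  1.9   0.21  0.89 -0.95]
t 9.95 p [ 0.4355 -0.3044  0.0188] yaw 15.04 z [-0.0011 -0.0014 -1.    ] f [-0.91  0.93  3.69] w 32.7 j [ 0.9   0.39 -0.43  1.9   0.21  0.89 -0.95]
```

View pics/s8.png

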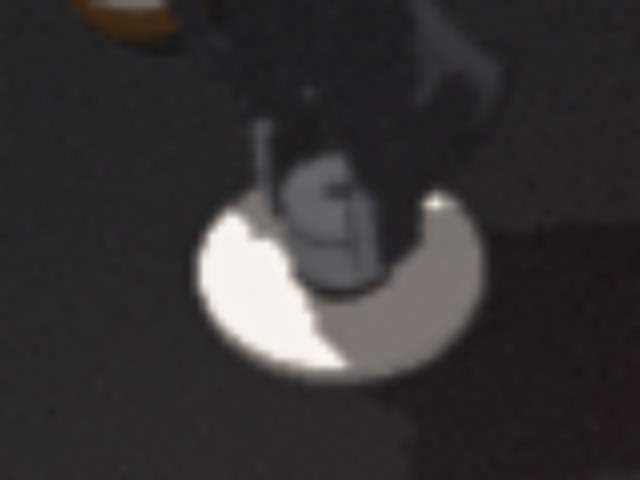

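The vertical force has swung to +3.7 N, so the weight is resting on the disc. I let go.

Emit:
step_arm --pt "0 0 0 0 0 0" --pt "0 0 0 0 0 0" --pt "0 0 0 0 0 0" --jaw 55

```text
clock: 10.32
position: [0.4359, -0.3047, 0.0188]
ee_rot: [0.991, 0.131, -0.0, 0.001]
ft_force: [-0.5, -0.4, 0.4]
grip_width: 0.645
```

Emit:
step_arm --pt "0 0 -10 0 0 0" --pt "0 0 -25 0 0 0" --pt "0 0 -35 0 0 0" --pt "0 0 -35 0 0 0" --pt "0 0 -20 0 0 0" --jaw 66

```text
clock: 10.95
position: [0.4355, -0.3038, 0.1489]
ee_rot: [0.991, 0.131, -0.001, 0.0]
ft_force: [0.2, -0.4, -0.7]
grip_width: 0.774
```

```bash
python3 - <<'E'
from h import *
stat();go([.6256,.0552,.14])
cv2.imwrite("pics/w9.png",manip.camera("wrist"))
E
```

```text
t 10.95 p [ 0.4355 -0.3038  0.1489] yaw 15.08 z [-1.e-03 -4.e-04 -1.e+00] f [ 0.23 -0.35 -0.68] w 66.1 j [ 0.94  0.23 -0.47  1.79  0.11  1.15 -0.87]
shift [ 276.9 -297.1    8.5] turn [0.01 0.06 0.08]
```

View pics/w9.png

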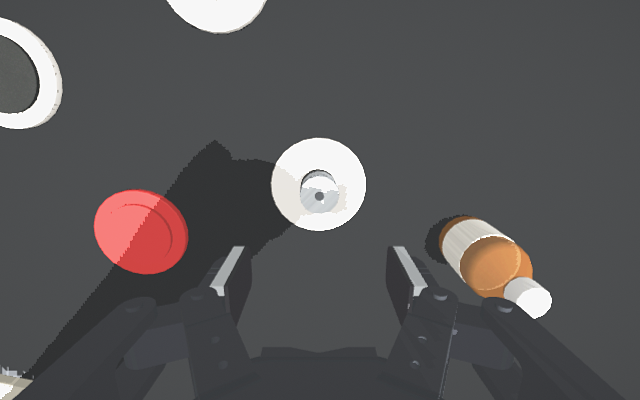

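w34 stands on the 34 mm plate, hub at (319,196). I check its offset, then return for w44.

```bash
cat >> h.py <<'E'
def plate(im,inf):
    m=((im.min(2)>150)).astype(np.uint8)
    out=[]
    for c in cv2.findContours(m,0,cv2.CHAIN_APPROX_NONE)[0]:
        if cv2.contourArea(c)>1500:
            c=cv2.convexHull(c); p,d=circ(inf,c,.008)
            if .08<d<.095: out.append((c.reshape(-1,2).mean(0).round(),p.round(4),round(d,4)))
    return out
E
python3 - <<'E'
from h import *
im=cv2.imread("pics/w9.png");inf=manip.camera_info("wrist")
print(plate(im,inf),ray(inf,(319.5,196),.037))
E
```

```text
[(array([314., 185.]), array([ 0.4375, -0.3035]), np.float64(0.0904)), (array([33., 78.]), array([ 0.4629, -0.0206]), np.float64(0.0897)), (array([215.,  20.]), array([ 0.5868, -0.1786]), np.float64(0.0914))] [ 0.43624842 -0.30487995  0.037     ]
```

Emit:
step_arm --pt "28 -30 0 0 0 0" --pt "28 -30 0 0 0 0" --pt "28 -30 0 0 0 0" --pt "28 -30 0 0 0 0" --pt "28 -30 0 0 0 0" --pt "28 -30 0 0 0 0" --pt "28 -30 0 0 0 0" --pt "28 -30 0 0 0 0" --pt "28 -30 0 0 0 0" --pt "20 -25 0 0 0 0" --pt "0 0 0 0 0 0"

```text
clock: 12.38
position: [0.6287, 0.0613, 0.1541]
ee_rot: [0.992, 0.13, 0.003, 0.003]
ft_force: [-0.4, -0.6, -0.2]
grip_width: 0.776
```

```bash
python3 - <<'E'
from h import *
stat();go([.6256,.0552,.10])
cv2.imwrite("pics/w10.png",manip.camera("wrist"))
E
```

```text
t 12.38 p [0.6287 0.0613 0.1541] yaw 14.88 z [ 0.006  -0.0043 -1.    ] f [-0.38 -0.57 -0.23] w 66.2 j [ 0.31  0.47 -0.64  1.52  0.3   1.25 -1.68]
shift [-4.8  4.8 54.1] turn [ 0.33 -0.27 -0.12]
```

View pics/w10.png

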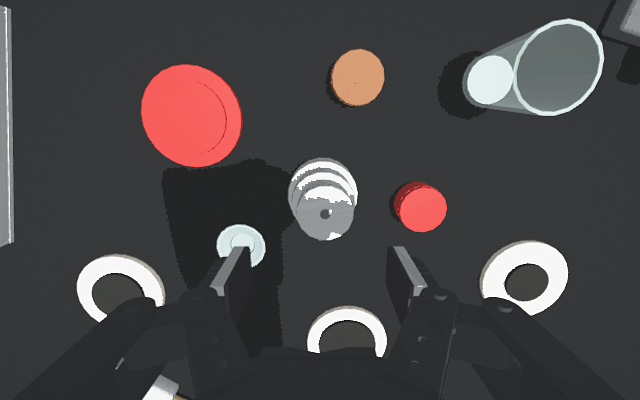

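w34 is within about 2 mm of the disc centre. w44's hub is at (325,213).

```bash
python3 - <<'E'
from h import *
print(ray(manip.camera_info("wrist"),(325,213.5),.075))
E
```

```text
[0.62611402 0.05371854 0.075     ]
```

Emit:
step_arm --pt "-2.5 2.5 10 0.3 -0.3 -0.1" --pt "-2.5 2.5 20 0 0 0" --pt "0 0 20 0 0 0" --pt "0 0 20 0 0 0" --pt "0 0 0 0 0 0"

```text
clock: 13.05
position: [0.6235, 0.0463, 0.0792]
ee_rot: [0.992, 0.126, -0.002, 0.002]
ft_force: [-0.3, -0.1, 0.1]
grip_width: 0.774
```

```bash
python3 - <<'E'
from h import *
stat();go([.6255,.0545,.056])
E
```

```text
t 13.05 p [0.6235 0.0463 0.0792] yaw 14.51 z [-0.0032 -0.0043 -1.    ] f [-0.33 -0.06  0.13] w 66.1 j [ 0.32  0.53 -0.61  1.6   0.33  1.12 -1.7 ]
shift [ 4.1 -7.5 23.2] turn [ 0.19  0.24 -0.49]
```

Emit:
step_arm --pt "3.5 -7 0 0.2 0.2 -0.4" --pt "0 0 0 0 0 0"

```text
clock: 13.3
position: [0.6258, 0.0551, 0.0801]
ee_rot: [0.991, 0.13, 0.0, -0.0]
ft_force: [0.8, -0.1, 0.2]
grip_width: 0.778
```

Emit:
step_arm --pt "0 0 10 0 0 0" --pt "0 0 12 0 0 0" --pt "0 0 0 0 0 0"

```text
clock: 13.68
position: [0.6262, 0.0553, 0.0572]
ee_rot: [0.991, 0.13, 0.001, -0.0]
ft_force: [0.0, 0.5, -0.3]
grip_width: 0.77
```

```bash
python3 - <<'E'
from h import *
stat();go([.6255,.0545,.056])
E
```

```text
t 13.68 p [0.6262 0.0553 0.0572] yaw 14.98 z [ 1.8e-03  7.0e-04 -1.0e+00] f [ 0.04  0.5  -0.25] w 65.7 j [ 0.3   0.56 -0.61  1.61  0.35  1.08 -1.71]
shift [-0.9  0.6  1.2] turn [-0.01 -0.11 -0.02]
```

Good. I close and lift.

Emit:
step_arm --pt "0 0 0 0 0 0" --pt "0 0 0 0 0 0" --pt "0 0 0 0 0 0" --pt "0 0 0 0 0 0" --jaw 35 --force 45

```text
clock: 14.18
position: [0.6265, 0.0551, 0.0575]
ee_rot: [0.991, 0.13, 0.001, -0.0]
ft_force: [0.8, 0.1, -1.4]
grip_width: 0.496
```

Emit:
step_arm --pt "0 0 -6 0 0 0" --pt "0 0 -12 0 0 0" --pt "0 0 -20 0 0 0" --pt "0 0 -25 0 0 0" --pt "0 0 0 0 0 0"

```text
clock: 14.8
position: [0.6266, 0.0554, 0.1259]
ee_rot: [0.991, 0.13, 0.002, -0.0]
ft_force: [0.7, 0.1, -2.5]
grip_width: 0.498
```

```bash
python3 - <<'E'
from h import *
stat();go([.585,-.178,.12])
cv2.imwrite("pics/w11.png",manip.camera("wrist"))
E
```

```text
t 14.8 p [0.6266 0.0554 0.1259] yaw 14.98 z [ 3.6e-03  9.0e-04 -1.0e+00] f [ 0.72  0.08 -2.48] w 42.5 j [ 0.32  0.49 -0.63  1.55  0.3   1.19 -1.68]
shift [-100.5  214.7    5.6] turn [ 0.   -0.21 -0.02]
```

View pics/w11.png

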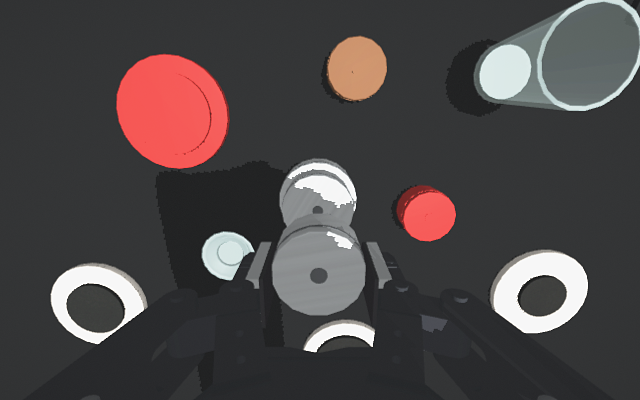

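w44 is held, with its hub at (318,276). w54's hub is at (317,210).

```bash
python3 - <<'E'
from h import *
inf=manip.camera_info("wrist")
print(ray(inf,(317.5,210.5),.05),ray(inf,(318.5,276),.1259-.0075+.025)-manip.get_obs()["position"])
E
```

```text
[0.62549379 0.05648378 0.05      ] [0.0004723  0.00077519 0.01897176]
```

Emit:
step_arm --pt "-10 21 0 0 0 0" --pt "-10 21 0 0 0 0" --pt "-10 21 0 0 0 0" --pt "-10 21 0 0 0 0" --pt "-10 21 0 0 0 0" --pt "-10 21 0 0 0 0" --pt "-10 21 0 0 0 0" --pt "-10 21 0 0 0 0" --pt "-10 21 0 0 0 0" --pt "-8 15 0 0 -0.2 0" --pt "0 0 0 0 0 0"

```text
clock: 16.23
position: [0.5766, -0.1737, 0.1142]
ee_rot: [0.991, 0.131, -0.008, -0.002]
ft_force: [-0.3, 0.5, -3.0]
grip_width: 0.498
```

```bash
python3 - <<'E'
from h import *
stat();go([.585,-.178,.06])
cv2.imwrite("pics/w12.png",manip.camera("wrist"))
E
```

```text
t 16.23 p [ 0.5766 -0.1737  0.1142] yaw 15.07 z [-0.0162  0.0021 -0.9999] f [-0.33  0.51 -2.96] w 42.5 j [ 0.66  0.44 -0.57  1.62  0.25  1.17 -1.27]
shift [ 7.8  6.7 54.1] turn [-0.36  0.87  0.06]
```

View pics/w12.png

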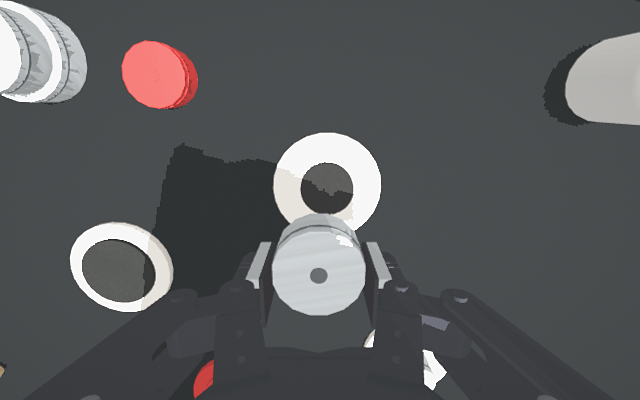

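The 44 mm plate's hub is at (327,188), ahead of and slightly to the right of the held weight. I level and go down.

Emit:
step_arm --pt "4 3 12 -0.4 0.9 0" --pt "4 3 20 0 0 0" --pt "0 0 18 0 0 0" --pt "0 0 0 0 0 0"

```text
clock: 16.77
position: [0.587, -0.1714, 0.061]
ee_rot: [0.991, 0.134, 0.0, -0.001]
ft_force: [0.5, 1.0, -2.8]
grip_width: 0.493
```

```bash
python3 - <<'E'
from h import *
stat();go([.585,-.1785,.0195])
im=manip.camera("wrist");cv2.imwrite("pics/w13.png",im);print(plate(im,manip.camera_info("wrist")))
E
```

```text
t 16.77 p [ 0.587  -0.1714  0.061 ] yaw 15.43 z [ 4.0e-04  2.5e-03 -1.0e+00] f [ 0.53  1.02 -2.85] w 42.1 j [ 0.64  0.51 -0.55  1.65  0.3   1.06 -1.3 ]
shift [-3.8  6.4 41.5] turn [-0.13 -0.06  0.43]
[(array([ 67., 306.]), array([ 0.4637, -0.0178]), np.float64(0.093))]
```

View pics/w13.png

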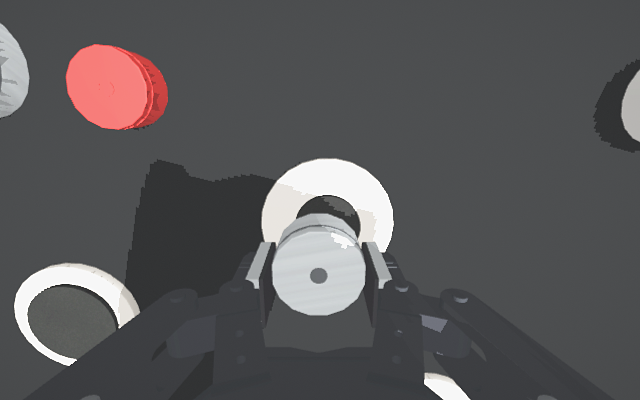

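Emit:
step_arm --pt "-2 3 12 -0.1 0 0.4" --pt "-1 3 12 0 0 0" --pt "0 0 10 0 0 0" --pt "0 0 2 0 0 0" --pt "0 0 0 0 0 0"

```text
clock: 17.45
position: [0.5867, -0.1789, 0.0243]
ee_rot: [0.991, 0.13, 0.002, 0.0]
ft_force: [-0.1, 0.2, -1.7]
grip_width: 0.499
```

```bash
python3 - <<'E'
from h import *
stat();go([.585,-.1785,.0195])
cv2.imwrite("pics/s13.png",cv2.resize(manip.camera("scene")[140:220,220:320],None,fx=6,fy=6))
E
```

```text
t 17.45 p [ 0.5867 -0.1789  0.0243] yaw 14.97 z [ 3.3e-03 -2.0e-04 -1.0e+00] f [-0.12  0.16 -1.67] w 42.6 j [ 0.64  0.56 -0.53  1.68  0.32  1.   -1.32]
shift [-1.6 -0.8  4.8] turn [ 0.06 -0.18 -0.03]
```

View pics/s13.png

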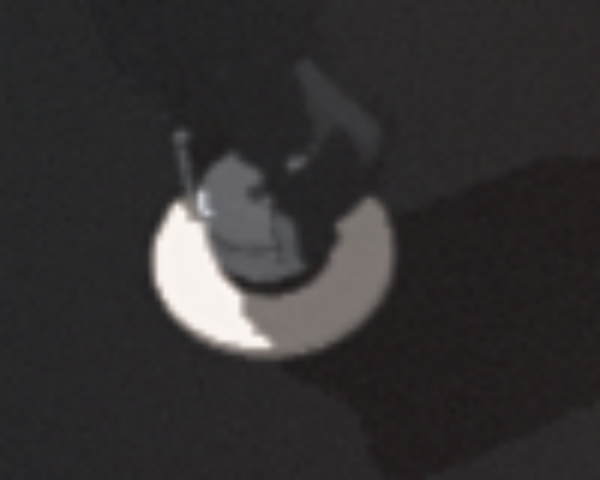

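Emit:
step_arm --pt "-1 -0.5 2 0 -0.2 0" --pt "0 0 1.5 0 0 0" --pt "0 0 1 0 0 0" --pt "0 0 1 0 0 0" --pt "0 0 0 0 0 0"

```text
clock: 18.12
position: [0.5862, -0.1786, 0.0195]
ee_rot: [0.991, 0.13, 0.001, 0.001]
ft_force: [0.1, 0.4, -2.0]
grip_width: 0.492
```

```bash
python3 - <<'E'
from h import *
stat();go([.585,-.1785,.0195])
E
```

```text
t 18.12 p [ 0.5862 -0.1786  0.0195] yaw 14.98 z [ 0.0013 -0.0017 -1.    ] f [ 0.08  0.43 -1.95] w 42.1 j [ 0.63  0.56 -0.53  1.68  0.33  0.99 -1.32]
shift [-1.1 -0.4  0. ] turn [ 0.11 -0.05 -0.02]
```

Emit:
step_arm --pt "0 0 1 0 0 0" --pt "0 0 0.5 0 0 0" --pt "0 0 0 0 0 0"

```text
clock: 18.5
position: [0.5863, -0.1786, 0.0195]
ee_rot: [0.991, 0.13, 0.001, 0.001]
ft_force: [0.7, -0.5, -2.6]
grip_width: 0.496
```

```bash
python3 - <<'E'
from h import *
stat()
E
```

```text
t 18.5 p [ 0.5863 -0.1786  0.0195] yaw 14.98 z [ 0.0013 -0.0022 -1.    ] f [ 0.74 -0.49 -2.62] w 42.4 j [ 0.63  0.56 -0.53  1.68  0.33  0.99 -1.32]
```

Emit:
step_arm --pt "0 0 2 0 0 0" --pt "0 0 0 0 0 0"

```text
clock: 18.75
position: [0.5866, -0.1787, 0.0196]
ee_rot: [0.991, 0.13, 0.001, 0.002]
ft_force: [0.1, 0.7, -3.1]
grip_width: 0.496
```

```bash
python3 - <<'E'
from h import *
stat()
cv2.imwrite("pics/s14.png",cv2.resize(manip.camera("scene")[140:220,220:320],None,fx=6,fy=6))
stat()
E
```

```text
t 18.75 p [ 0.5866 -0.1787  0.0196] yaw 14.96 z [ 0.0016 -0.0032 -1.    ] f [ 0.13  0.67 -3.14] w 42.3 j [ 0.63  0.56 -0.53  1.68  0.33  0.99 -1.32]
t 18.8 p [ 0.5867 -0.1787  0.0195] yaw 14.97 z [ 0.0018 -0.0032 -1.    ] f [-0.21  0.25 -2.6 ] w 42.4 j [ 0.63  0.56 -0.53  1.68  0.33  0.99 -1.32]
```

View pics/s14.png

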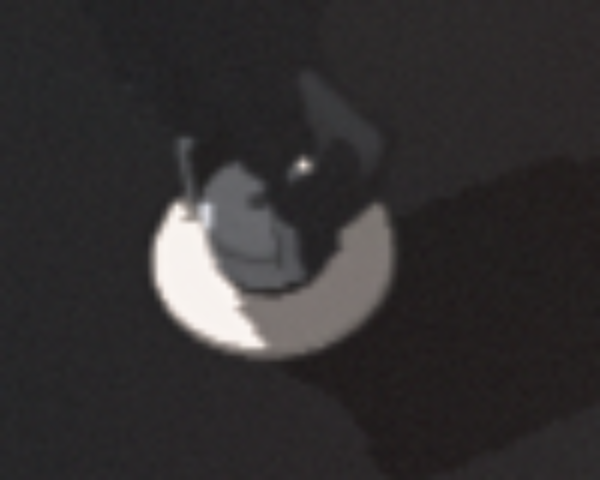

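The weight is at exactly the computed contact height, and a further 2 mm command produced no motion. The remaining force is just the arm still carrying the weight. Any gap is below 1 mm, so I release.

Emit:
step_arm --pt "0 0 0.5 0 0 0" --pt "0 0 0 0 0 0" --pt "0 0 0 0 0 0" --jaw 66

```text
clock: 19.18
position: [0.5872, -0.1788, 0.0188]
ee_rot: [0.991, 0.13, 0.001, 0.002]
ft_force: [-0.1, -0.4, 0.3]
grip_width: 0.767
```

Emit:
step_arm --pt "0 0 -10 0 0 0" --pt "0 0 -25 0 0 0" --pt "0 0 -35 0 0 0" --pt "0 0 -35 0 0 0" --pt "0 0 0 0 0 0" --jaw 74

```text
clock: 19.8
position: [0.5874, -0.1782, 0.1296]
ee_rot: [0.991, 0.13, 0.002, 0.002]
ft_force: [-0.4, -0.5, -0.5]
grip_width: 0.865
```

```bash
python3 - <<'E'
from h import *
stat();go([.6258,.0555,.12])
im=manip.camera("wrist");cv2.imwrite("pics/w15.png",im);print(plate(im,manip.camera_info("wrist")))
E
```

```text
t 19.8 p [ 0.5874 -0.1782  0.1296] yaw 14.99 z [ 0.0042 -0.0031 -1.    ] f [-0.4  -0.54 -0.45] w 73.9 j [ 0.67  0.44 -0.57  1.6   0.25  1.18 -1.27]
shift [  97.5 -215.9    9.1] turn [ 0.23 -0.19 -0.01]
[(array([123., 270.]), array([ 0.4634, -0.0179]), np.float64(0.0912)), (array([318., 197.]), array([ 0.5848, -0.1768]), np.float64(0.0889)), (array([570.,  98.]), array([ 0.719 , -0.3747]), np.float64(0.091))]
```

View pics/w15.png

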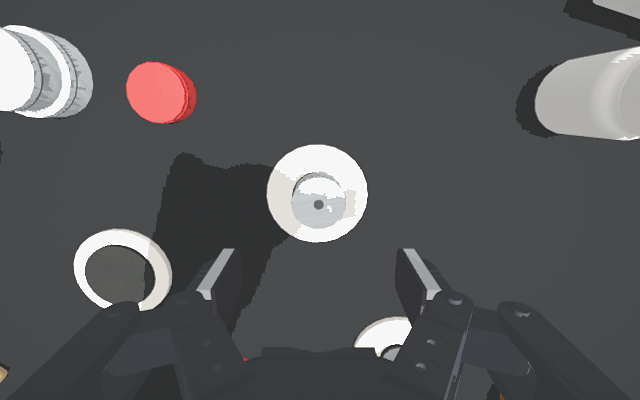

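w44 stands on its plate, hub at (318,204). I go back for w54.

```bash
python3 - <<'E'
from h import *
print(ray(manip.camera_info("wrist"),(318.5,204.5),.037))
E
```

```text
[ 0.58580921 -0.17794155  0.037     ]
```

Emit:
step_arm --pt "10 -21 0 0.2 -0.2 0" --pt "10 -22 0 0 0 0" --pt "10 -22 0 0 0 0" --pt "10 -22 0 0 0 0" --pt "10 -22 0 0 0 0" --pt "10 -22 0 0 0 0" --pt "10 -22 0 0 0 0" --pt "10 -22 0 0 0 0" --pt "8 -18 0 0 0 0" --pt "0 0 0 0 0 0"

```text
clock: 21.1
position: [0.6174, 0.0366, 0.1191]
ee_rot: [0.992, 0.13, -0.008, -0.002]
ft_force: [-0.6, 0.0, -0.1]
grip_width: 0.864
```

```bash
python3 - <<'E'
from h import *
stat();go([.6258,.0555,.08])
cv2.imwrite("pics/w16.png",manip.camera("wrist"))
E
```

```text
t 21.1 p [0.6174 0.0366 0.1191] yaw 14.92 z [-0.0161  0.0011 -0.9999] f [-0.6   0.05 -0.08] w 73.8 j [ 0.35  0.49 -0.63  1.57  0.3   1.2  -1.65]
shift [ 13.6 -15.9  39. ] turn [-0.3   0.87 -0.08]
```

View pics/w16.png

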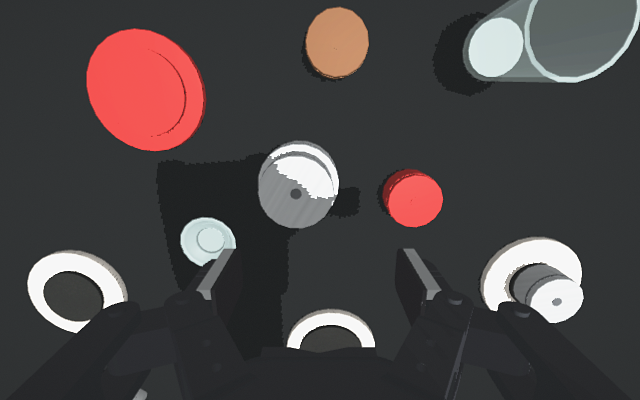

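```bash
python3 - <<'E'
from h import *
print(ray(manip.camera_info("wrist"),(296,194),.05))
E
```

```text
[0.62566597 0.05476518 0.05      ]
```

Emit:
step_arm --pt "6 -8 0 -0.3 0.9 0" --pt "6 -7 15 0 0 0" --pt "0 0 20 0 0 0" --pt "0 0 0 0 0 0"

```text
clock: 21.65
position: [0.6252, 0.0504, 0.0802]
ee_rot: [0.992, 0.127, -0.0, 0.001]
ft_force: [-0.4, -0.2, 0.6]
grip_width: 0.864
```

```bash
python3 - <<'E'
from h import *
stat();go([.6257,.0553,.030])
cv2.imwrite("pics/w17.png",manip.camera("wrist"))
E
```

```text
t 21.65 p [0.6252 0.0504 0.0802] yaw 14.63 z [-3.0e-04 -2.4e-03 -1.0e+00] f [-0.38 -0.2   0.6 ] w 73.8 j [ 0.31  0.54 -0.62  1.59  0.34  1.12 -1.7 ]
shift [ 1.8 -4.7 50.2] turn [ 0.13  0.05 -0.37]
```

View pics/w17.png

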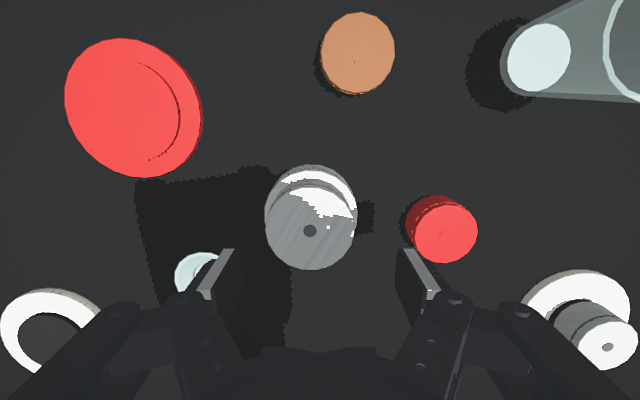

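The w54 hub at (310,231) is slightly left of the finger midline, as computed. I centre on it, then go down.

Emit:
step_arm --pt "1.5 -4.5 5 0.1 0 -0.3" --pt "0 0 10 0 0 0" --pt "0 0 0 0 0 0"

```text
clock: 22.08
position: [0.6265, 0.0553, 0.0658]
ee_rot: [0.992, 0.13, 0.001, 0.0]
ft_force: [-0.5, -0.2, 0.2]
grip_width: 0.868
```

```bash
python3 - <<'E'
from h import *
stat();go([.6257,.0553,.032])
E
```

```text
t 22.07 p [0.6265 0.0553 0.0658] yaw 14.92 z [ 1.5e-03 -3.0e-04 -1.0e+00] f [-0.48 -0.2   0.18] w 74.1 j [ 0.3   0.55 -0.61  1.6   0.35  1.1  -1.71]
shift [-0.8 -0.2 33.8] turn [ 0.04 -0.08 -0.08]
```

Emit:
step_arm --pt "0 0 12 0 0 0" --pt "0 0 12 0 0 0" --pt "0 0 9 0 0 0" --pt "0 0 0 0 0 0"

```text
clock: 22.58
position: [0.6264, 0.055, 0.0302]
ee_rot: [0.992, 0.13, 0.001, 0.0]
ft_force: [0.2, 0.1, -0.1]
grip_width: 0.864
```

Emit:
step_arm --pt "0 0 0 0 0 0" --pt "0 0 0 0 0 0" --pt "0 0 0 0 0 0" --pt "0 0 0 0 0 0" --jaw 45 --force 55

```text
clock: 23.08
position: [0.6267, 0.0554, 0.0308]
ee_rot: [0.992, 0.13, 0.001, 0.0]
ft_force: [0.0, 0.5, -2.1]
grip_width: 0.609
```

```bash
python3 - <<'E'
from h import *
stat()
E
```

```text
t 23.07 p [0.6267 0.0554 0.0308] yaw 14.92 z [ 2.e-03 -1.e-04 -1.e+00] f [ 0.01  0.51 -2.07] w 52.0 j [ 0.29  0.6  -0.6   1.62  0.37  1.04 -1.73]
```

Emit:
step_arm --pt "0 0 -6 0 0 0" --pt "0 0 -12 0 0 0" --pt "0 0 -20 0 0 0" --pt "0 0 -30 0 0 0" --pt "0 0 0 0 0 0"

```text
clock: 23.7
position: [0.6264, 0.0551, 0.1035]
ee_rot: [0.992, 0.13, 0.001, 0.0]
ft_force: [0.4, -0.2, -5.0]
grip_width: 0.61
```

```bash
python3 - <<'E'
from h import *
stat();go([.46,.2345,.10])
cv2.imwrite("pics/w18.png",manip.camera("wrist"))
E
```

```text
t 23.7 p [0.6264 0.0551 0.1035] yaw 14.92 z [ 2.1e-03 -4.0e-04 -1.0e+00] f [ 0.37 -0.24 -4.97] w 52.1 j [ 0.32  0.51 -0.63  1.57  0.32  1.16 -1.69]
shift [-114.6 -216.1    3.1] turn [ 0.05 -0.11 -0.08]
```

View pics/w18.png

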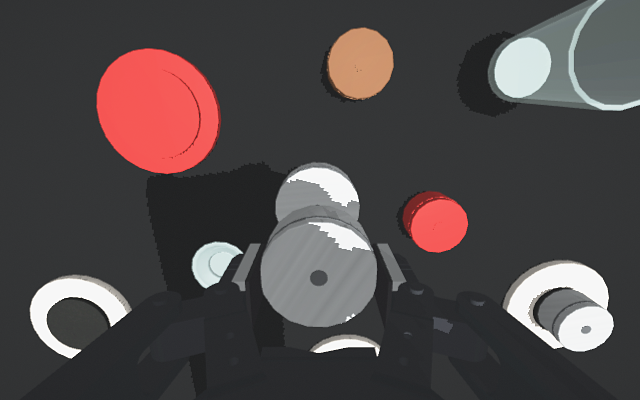

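w54 is held, hub at (318,278). I carry it to the 54 mm plate.

Emit:
step_arm --pt "-6 -10 -2 0 0 0" --pt "-10 -20 -1 0 0 0" --pt "-10 -20 0 0 0 0" --pt "-10 -20 0 0 0 0" --pt "-10 -20 0 0 0 0" --pt "-10 -20 0 0 0 0" --pt "-10 -20 0 0 0 0" --pt "-10 -20 0 0 0 0" --pt "-10 -20 0 0 0 0" --pt "-10 -20 0 0 0 0" --pt "-10 -15 0 0 0 0" --pt "0 0 0 0 0 0"

```text
clock: 25.25
position: [0.4548, 0.2397, 0.1029]
ee_rot: [0.991, 0.132, -0.002, 0.0]
ft_force: [0.6, -0.4, -5.2]
grip_width: 0.61
```

```bash
python3 - <<'E'
from h import *
stat();go([.46,.2345,.06])
im=manip.camera("wrist");cv2.imwrite("pics/w19.png",im);print(plate(im,manip.camera_info("wrist")))
E
```

```text
t 25.25 p [0.4548 0.2397 0.1029] yaw 15.21 z [-4.4e-03 -8.0e-04 -1.0e+00] f [ 0.59 -0.38 -5.25] w 52.1 j [ 0.11  0.3  -0.78  1.87  0.24  1.07 -2.06]
shift [ 3.9  6.4 42.9] turn [-0.02  0.25  0.21]
[(array([591., 274.]), array([ 0.4617, -0.0162]), np.float64(0.0889)), (array([342., 172.]), array([0.4614, 0.2352]), np.float64(0.0887))]
```

View pics/w19.png

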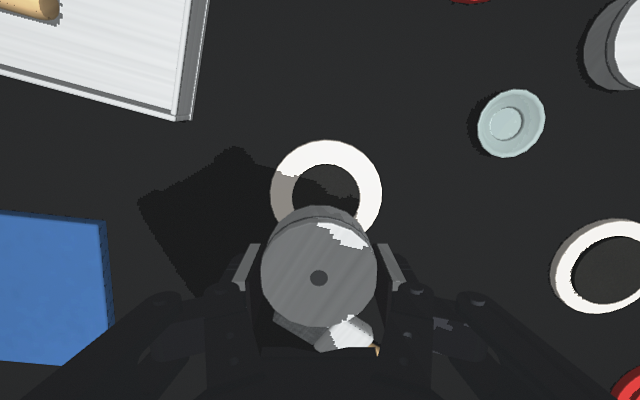

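The 54 mm plate, centred at about (326,195), is just ahead of the held weight.

Emit:
step_arm --pt "2 3 10 0 0.2 0.2" --pt "2 3 20 0 0 0" --pt "0 0 15 0 0 0" --pt "0 0 0 0 0 0"

```text
clock: 25.8
position: [0.4623, 0.2309, 0.0533]
ee_rot: [0.992, 0.128, -0.001, 0.001]
ft_force: [-0.5, 0.3, -4.1]
grip_width: 0.608
```

```bash
python3 - <<'E'
from h import *
stat();go([.4603,.2348,.0178])
E
```

```text
t 25.8 p [0.4623 0.2309 0.0533] yaw 14.68 z [-0.002  -0.0015 -1.    ] f [-0.46  0.28 -4.12] w 51.9 j [ 0.09  0.38 -0.74  1.9   0.3   0.98 -2.1 ]
shift [-0.9 -4.3 35.5] turn [ 0.05  0.13 -0.32]
```

Emit:
step_arm --pt "-0.5 -3.5 10 0 0.1 -0.3" --pt "0 0 12 0 0 0" --pt "0 0 6 0 0 0" --pt "0 0 2 0 0 0" --pt "0 0 0 0 0 0"

```text
clock: 26.42
position: [0.461, 0.235, 0.0214]
ee_rot: [0.991, 0.131, 0.0, 0.0]
ft_force: [-0.6, 0.1, -5.0]
grip_width: 0.608
```

```bash
python3 - <<'E'
from h import *
stat();go([.4603,.2348,.0178])
cv2.imwrite("pics/s19.png",cv2.resize(manip.camera("scene")[250:350,380:490],None,fx=5,fy=5))
E
```

```text
t 26.43 p [0.461  0.235  0.0214] yaw 15.03 z [ 1.e-04 -4.e-04 -1.e+00] f [-0.6   0.12 -4.96] w 51.9 j [ 0.06  0.42 -0.72  1.92  0.35  0.92 -2.14]
shift [-0.7 -0.   3.6] turn [ 0.02 -0.    0.03]
```

View pics/s19.png

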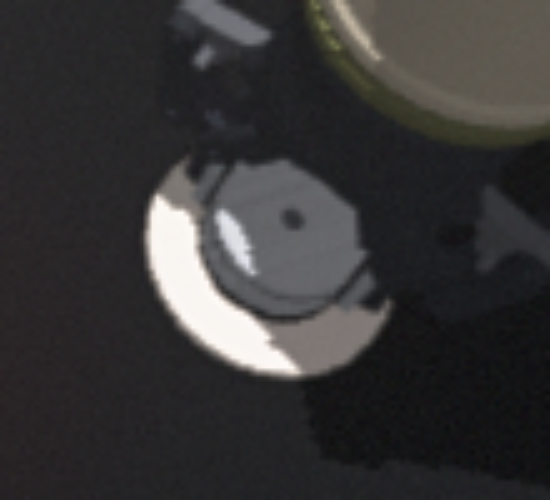

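Emit:
step_arm --pt "0 0 1.5 0 0 0" --pt "0 0 1.5 0 0 0" --pt "0 0 1 0 0 0" --pt "0 0 1 0 0 0" --pt "0 0 0 0 0 0"

```text
clock: 27.1
position: [0.4618, 0.2351, 0.0179]
ee_rot: [0.991, 0.131, 0.001, 0.0]
ft_force: [0.2, 0.0, -4.2]
grip_width: 0.61
```

```bash
python3 - <<'E'
from h import *
stat()
E
```

```text
t 27.1 p [0.4618 0.2351 0.0179] yaw 15.0 z [ 2.e-03 -6.e-04 -1.e+00] f [ 0.23  0.05 -4.25] w 52.1 j [ 0.06  0.43 -0.72  1.92  0.35  0.92 -2.14]
```

Emit:
step_arm --pt "-0.5 0 1.5 0 0 0" --pt "0 0 1 0 0 0"

```text
clock: 27.35
position: [0.462, 0.2352, 0.0177]
ee_rot: [0.991, 0.131, 0.002, 0.001]
ft_force: [-9.0, -4.9, 15.4]
grip_width: 0.608
```

```bash
python3 - <<'E'
from h import *
stat()
E
```

```text
t 27.35 p [0.462  0.2352 0.0177] yaw 15.0 z [ 0.0034 -0.0018 -1.    ] f [-8.96 -4.87 15.4 ] w 51.9 j [ 0.06  0.43 -0.72  1.92  0.36  0.91 -2.14]
```

The force of +15 N shows firm contact. I settle one row and release.

Emit:
step_arm --pt "0 0 0 0 0 0"

```text
clock: 27.48
position: [0.462, 0.2352, 0.0179]
ee_rot: [0.991, 0.131, 0.002, 0.001]
ft_force: [0.6, 0.4, -4.8]
grip_width: 0.606
```

Emit:
step_arm --pt "0 0 0 0 0 0" --pt "0 0 0 0 0 0" --pt "0 0 0 0 0 0" --jaw 76

```text
clock: 27.85
position: [0.463, 0.2359, 0.0184]
ee_rot: [0.991, 0.13, 0.003, 0.001]
ft_force: [-0.6, -0.8, -0.9]
grip_width: 0.89
```

Emit:
step_arm --pt "0 0 -10 0 0 0" --pt "0 0 -25 0 0 0" --pt "0 0 -35 0 0 0" --pt "0 0 -25 0 0 0" --pt "0 0 0 0 0 0" --jaw 85

```text
clock: 28.48
position: [0.4626, 0.2366, 0.1187]
ee_rot: [0.991, 0.131, 0.003, 0.0]
ft_force: [0.4, -0.1, -0.1]
grip_width: 0.993
```

```bash
python3 - <<'E'
from h import *
stat();go([.626,.0555,.10])
im=manip.camera("wrist");cv2.imwrite("pics/w20.png",im);print(plate(im,manip.camera_info("wrist")))
E
```

```text
t 28.48 p [0.4626 0.2366 0.1187] yaw 15.05 z [ 6.7e-03  5.0e-04 -1.0e+00] f [ 0.35 -0.11 -0.12] w 84.8 j [ 0.13  0.29 -0.78  1.85  0.23  1.09 -2.05]
shift [110.7 217.3  19.7] turn [ 0.07 -0.38  0.04]
[(array([588., 266.]), array([ 0.4608, -0.0149]), np.float64(0.0888)), (array([331., 176.]), array([0.4644, 0.2343]), np.float64(0.0822))]
```

View pics/w20.png

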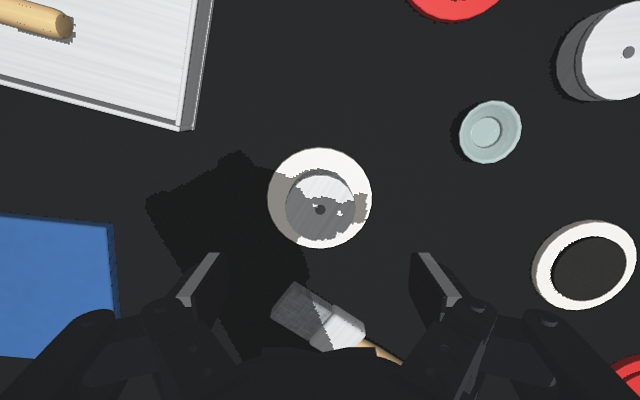

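w54 is on its disc, hub at (320,209). I go back for w64.

```bash
python3 - <<'E'
from h import *
print(ray(manip.camera_info("wrist"),(320.3,209.5),.037))
E
```

```text
[0.46135299 0.23520367 0.037     ]
```

Emit:
step_arm --pt "11 22 0 0 -0.4 0" --pt "11 22 0 0 0 0" --pt "11 22 0 0 0 0" --pt "11 22 0 0 0 0" --pt "11 22 0 0 0 0" --pt "11 22 0 0 0 0" --pt "11 22 0 0 0 0" --pt "11 22 0 0 0 0" --pt "11 22 0 0 0 0" --pt "8 13 0 0 0 0" --pt "0 0 0 0 0 0" --jaw 80

```text
clock: 29.9
position: [0.6236, 0.052, 0.1097]
ee_rot: [0.991, 0.132, -0.006, 0.001]
ft_force: [-0.3, 1.1, 0.1]
grip_width: 0.932
```

```bash
python3 - <<'E'
from h import *
stat();go([.626,.0555,.06])
cv2.imwrite("pics/w21.png",manip.camera("wrist"))
E
```

```text
t 29.9 p [0.6236 0.052  0.1097] yaw 15.18 z [-0.0117 -0.0038 -0.9999] f [-0.31  1.07  0.11] w 79.6 j [ 0.32  0.51 -0.63  1.56  0.32  1.18 -1.68]
shift [ 3.9 -2.8 49.7] turn [0.04 0.7  0.18]
```

View pics/w21.png

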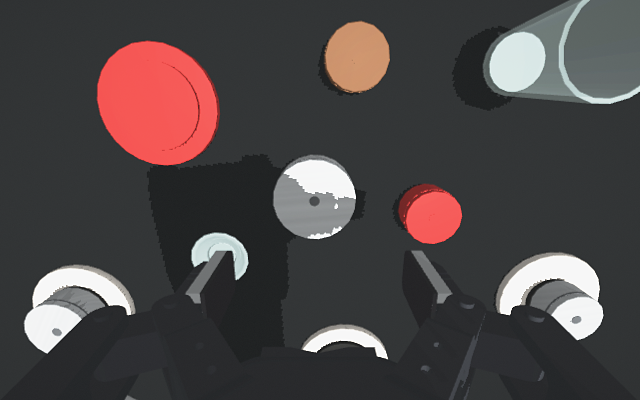

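```bash
python3 - <<'E'
from h import *
print(ray(manip.camera_info("wrist"),(314,201),.025))
E
```

```text
[0.62492748 0.05750298 0.025     ]
```

Emit:
step_arm --pt "2 -1.5 10 0 0.7 0.2" --pt "2 -1.5 20 0 0 0" --pt "0 0 20 0 0 0" --pt "0 0 0 0 0 0"

```text
clock: 30.45
position: [0.624, 0.0597, 0.0552]
ee_rot: [0.991, 0.133, -0.001, -0.0]
ft_force: [0.2, -0.0, 0.3]
grip_width: 0.936
```

```bash
python3 - <<'E'
from h import *
stat();go([.626,.0555,.006])
cv2.imwrite("pics/w22.png",manip.camera("wrist"))
E
```

```text
t 30.45 p [0.624  0.0597 0.0552] yaw 15.26 z [-1.5e-03  4.0e-04 -1.0e+00] f [ 0.19 -0.02  0.32] w 79.9 j [ 0.3   0.56 -0.61  1.61  0.35  1.08 -1.72]
shift [ 0.9  4.6 49.2] turn [-0.04  0.08  0.26]
```

View pics/w22.png

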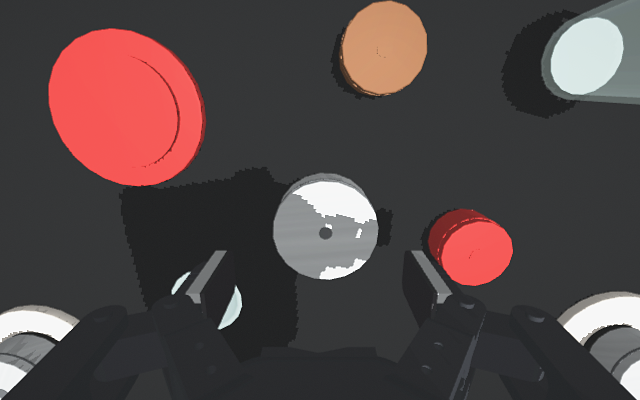

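```bash
python3 - <<'E'
from h import *
X=ray(manip.camera_info("wrist"),(325.5,233),.025);print(X);go([X[0],X[1],.007])
E
```

```text
[0.62580132 0.05653505 0.025     ]
shift [ 0.3  3.6 49.2] turn [-0.04 -0.    0.25]
```

Emit:
step_arm --pt "0.5 3.5 0 0 0 0.2" --pt "0 0 12 0 0 0" --pt "0 0 0 0 0 0"

```text
clock: 30.88
position: [0.6269, 0.0563, 0.0445]
ee_rot: [0.991, 0.131, 0.001, -0.0]
ft_force: [0.5, -0.4, -0.2]
grip_width: 0.934
```

```bash
python3 - <<'E'
from h import *
stat();go([.626,.0563,.007])
E
```

```text
t 30.88 p [0.6269 0.0563 0.0445] yaw 15.02 z [ 1.6e-03  7.0e-04 -1.0e+00] f [ 0.49 -0.36 -0.19] w 79.8 j [ 0.3   0.58 -0.6   1.61  0.36  1.06 -1.72]
shift [-0.9 -0.2 37.5] turn [-0.01 -0.1   0.02]
```

Emit:
step_arm --pt "0 0 12 0 0 0" --pt "0 0 12 0 0 0" --pt "0 0 10 0 0 0" --pt "0 0 2 0 0 0" --pt "0 0 0 0 0 0"

```text
clock: 31.5
position: [0.6268, 0.0564, 0.0056]
ee_rot: [0.991, 0.131, 0.001, -0.0]
ft_force: [-0.2, 0.8, -0.0]
grip_width: 0.94
```

Emit:
step_arm --pt "0 0 0 0 0 0" --pt "0 0 0 0 0 0" --pt "0 0 0 0 0 0" --pt "0 0 0 0 0 0" --jaw 55 --force 65

```text
clock: 32.0
position: [0.6273, 0.0563, 0.0067]
ee_rot: [0.991, 0.131, 0.001, -0.0]
ft_force: [0.4, -0.2, -0.6]
grip_width: 0.719
```

```bash
python3 - <<'E'
from h import *
stat()
E
```

```text
t 32.0 p [0.6273 0.0563 0.0067] yaw 15.01 z [ 2.4e-03  6.0e-04 -1.0e+00] f [ 0.38 -0.16 -0.57] w 61.4 j [ 0.28  0.63 -0.58  1.63  0.39  1.   -1.74]
```

Emit:
step_arm --pt "0 0 -6 0 0 0" --pt "0 0 -12 0 0 0" --pt "0 0 -25 0 0 0" --pt "0 0 -30 0 0 0" --pt "0 0 0 0 0 0"

```text
clock: 32.62
position: [0.6254, 0.0562, 0.0813]
ee_rot: [0.991, 0.131, -0.001, -0.0]
ft_force: [0.7, 0.8, -7.4]
grip_width: 0.718
```

```bash
python3 - <<'E'
from h import *
stat();go([.461,-.0175,.08])
cv2.imwrite("pics/w23.png",manip.camera("wrist"))
E
```

```text
t 32.62 p [0.6254 0.0562 0.0813] yaw 15.04 z [-1.5e-03  5.0e-04 -1.0e+00] f [ 0.67  0.78 -7.37] w 61.3 j [ 0.31  0.54 -0.62  1.59  0.34  1.12 -1.7 ]
shift [-177.9   28.5    1.5] turn [-0.05  0.07  0.04]
```

View pics/w23.png

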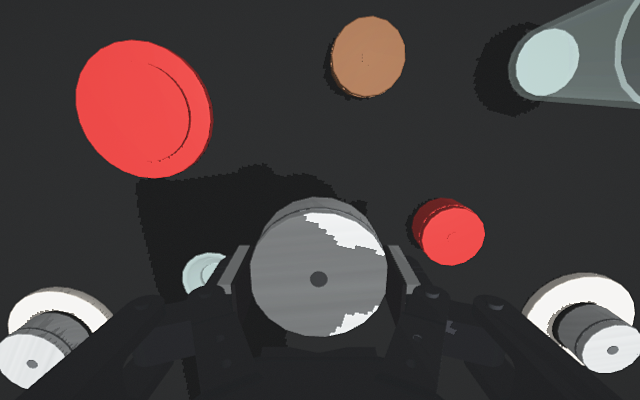

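w64 is held, hub at (318,279). I carry it to the 64 mm plate.

Emit:
step_arm --pt "-10 2 -2 0 0 0" --pt "-18 3 -1 0 0 0" --pt "-18 3 0 0 0 0" --pt "-18 3 0 0 0 0" --pt "-18 3 0 0 0 0" --pt "-18 3 0 0 0 0" --pt "-18 3 0 0 0 0" --pt "-18 3 0 0 0 0" --pt "-18 3 0 0 0 0" --pt "-15 2 0 0 0 0" --pt "0 0 0 0 0 0"

```text
clock: 34.05
position: [0.449, -0.0211, 0.0722]
ee_rot: [0.991, 0.13, -0.013, -0.001]
ft_force: [1.1, 0.2, -6.6]
grip_width: 0.719
```

```bash
python3 - <<'E'
from h import *
stat();go([.461,-.0175,.06])
im=manip.camera("wrist");cv2.imwrite("pics/w24.png",im);print(plate(im,manip.camera_info("wrist")))
E
```

```text
t 34.05 p [ 0.449  -0.0211  0.0722] yaw 14.92 z [-0.0259 -0.0016 -0.9997] f [ 1.14  0.18 -6.64] w 61.4 j [ 0.58  0.19 -0.68  2.03  0.14  0.99 -1.48]
shift [12.9 -0.3 11.9] turn [-0.3   1.46 -0.08]
[(array([617., 323.]), array([ 0.4374, -0.3013]), np.float64(0.0889)), (array([333., 155.]), array([ 0.4622, -0.0161]), np.float64(0.0887)), (array([582.,  79.]), array([ 0.5847, -0.1756]), np.float64(0.0872))]
```

View pics/w24.png

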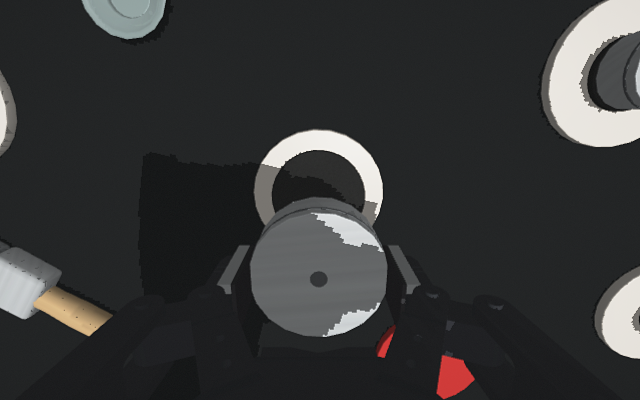

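Emit:
step_arm --pt "6 0 3 -0.3 1.4 -0.1" --pt "5 0 8 0 0 0" --pt "0 0 0 0 0 0"

```text
clock: 34.48
position: [0.4622, -0.0167, 0.0604]
ee_rot: [0.991, 0.131, 0.001, -0.0]
ft_force: [-0.2, 0.3, -6.1]
grip_width: 0.719
```

```bash
python3 - <<'E'
from h import *
stat();go([.461,-.0172,.0187])
E
```

```text
t 34.48 p [ 0.4622 -0.0167  0.0604] yaw 15.11 z [ 0.0027  0.0011 -1.    ] f [-0.23  0.32 -6.11] w 61.4 j [ 0.57  0.22 -0.68  2.04  0.17  0.94 -1.5 ]
shift [-1.5  0.2 41.7] turn [-0.02 -0.17  0.11]
```

Emit:
step_arm --pt "-1 0 10 0 -0.1 0.1" --pt "0 0 12 0 0 0" --pt "0 0 10 0 0 0" --pt "0 0 4 0 0 0" --pt "0 0 1.5 0 0 0" --pt "0 0 0 0 0 0"

```text
clock: 35.22
position: [0.461, -0.0165, 0.0196]
ee_rot: [0.991, 0.131, -0.0, -0.001]
ft_force: [-1.0, -0.2, -6.4]
grip_width: 0.718
```

```bash
python3 - <<'E'
from h import *
stat();go([.461,-.0172,.0187])
cv2.imwrite("pics/s25.png",cv2.resize(manip.camera("scene")[160:260,300:410],None,fx=5,fy=5))
E
```

```text
t 35.23 p [ 0.461  -0.0165  0.0196] yaw 15.02 z [-6.0e-04  1.5e-03 -1.0e+00] f [-1.04 -0.2  -6.37] w 61.3 j [ 0.54  0.29 -0.66  2.06  0.23  0.86 -1.56]
shift [-0.2  0.6  0.9] turn [-0.09  0.01  0.02]
```

View pics/s25.png

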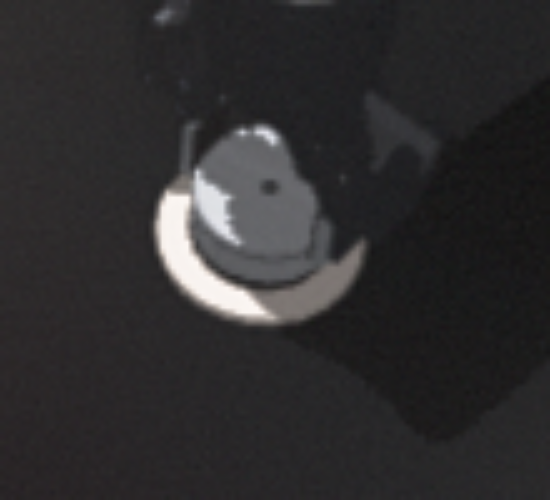

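Emit:
step_arm --pt "0 0 1 0 0 0" --pt "0 0 1 0 0 0" --pt "0 0 1.5 0 0 0"

```text
clock: 35.65
position: [0.4615, -0.0167, 0.0184]
ee_rot: [0.991, 0.131, -0.0, 0.0]
ft_force: [-15.9, -0.1, 32.5]
grip_width: 0.718
```

Emit:
step_arm --pt "0 0 0 0 0 0"

```text
clock: 35.78
position: [0.4617, -0.0167, 0.0188]
ee_rot: [0.991, 0.131, 0.0, 0.0]
ft_force: [1.0, -0.3, -7.2]
grip_width: 0.723
```

Contact is confirmed, with a +32 N peak that has since relaxed. I release and back off.

Emit:
step_arm --pt "0 0 0 0 0 0" --pt "0 0 0 0 0 0" --pt "0 0 0 0 0 0" --jaw 82

```text
clock: 36.15
position: [0.4636, -0.0167, 0.0199]
ee_rot: [0.991, 0.131, 0.002, 0.001]
ft_force: [0.4, 0.2, -0.1]
grip_width: 0.957
```

Emit:
step_arm --pt "0 0 -10 0 0 0" --pt "0 0 -25 0 0 0" --pt "0 0 -35 0 0 0" --pt "0 0 -40 0 0 0" --pt "0 0 -40 0 0 0" --pt "0 0 0 0 0 0"

```text
clock: 36.9
position: [0.4634, -0.0156, 0.178]
ee_rot: [0.991, 0.131, 0.003, 0.0]
ft_force: [-0.4, -0.1, -1.1]
grip_width: 0.96
```

```bash
python3 - <<'E'
from h import *
stat()
im=manip.camera("wrist");cv2.imwrite("pics/w26.png",im);print(plate(im,manip.camera_info("wrist")))
cv2.imwrite("pics/s26.png",manip.camera("scene"));cv2.imwrite("pics/t26.png",manip.camera("top"))
E
```

```text
t 36.9 p [ 0.4634 -0.0156  0.178 ] yaw 15.1 z [ 6.1e-03 -2.0e-04 -1.0e+00] f [-0.37 -0.07 -1.09] w 82.0 j [ 0.63  0.05 -0.7   1.91  0.04  1.18 -1.4 ]
[(array([559., 268.]), array([ 0.4347, -0.3026]), np.float64(0.0912)), (array([325., 178.]), array([ 0.4603, -0.0163]), np.float64(0.0885)), (array([ 66., 117.]), array([0.4587, 0.2377]), np.float64(0.0926)), (array([511., 102.]), array([ 0.583 , -0.1755]), np.float64(0.0883))]
```

View pics/w26.png

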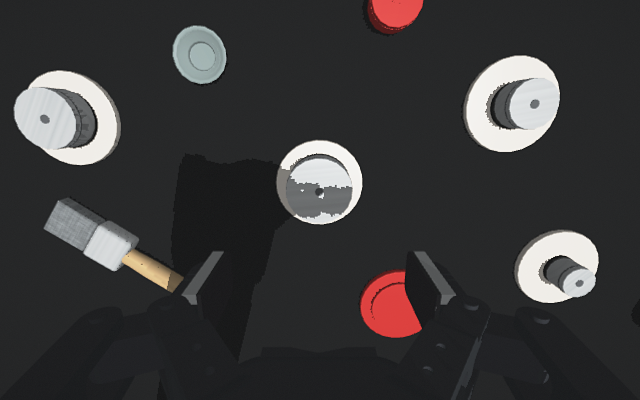

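View pics/s26.png

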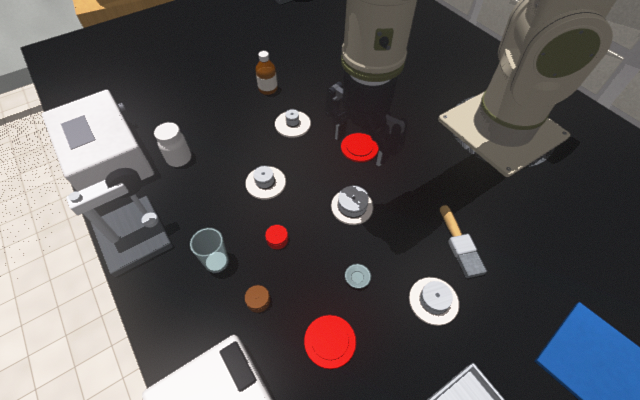

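View pics/t26.png

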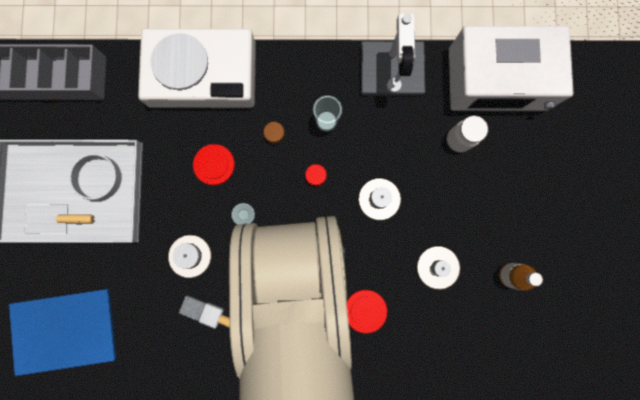

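All four weights stand on their plates and the beaker is unmoved at (327,113) in the top view. One numeric check of the centring before I hand in.

```bash
python3 - <<'E'
from h import *
iw=manip.camera_info("wrist")
P={"34":((579,283),(.436,-.3037)),"44":((534.5,104),(.585,-.1778)),"54":((44.5,119),(.4597,.2345)),"64":((319.5,191.5),(.4605,-.0172))}
for k,(uv,p) in P.items():
    X=ray(iw,uv,.037)[:2];print(k,X.round(4),"off mm",((X-p)*1000).round(1))
a=cv2.imread("pics/t26.png")[85:135,305:350].astype(int);b=cv2.imread("pics/top0.png")[85:135,305:350].astype(int)
print("beaker diff",np.abs(a-b).mean().round(2))
stat()
E
```

```text
34 [ 0.4339 -0.2988] off mm [-2.1  4.9]
44 [ 0.5823 -0.1752] off mm [-2.7  2.6]
54 [0.4595 0.233 ] off mm [-0.2 -1.5]
64 [ 0.4586 -0.0167] off mm [-1.9  0.5]
beaker diff 3.13
t 37.05 p [ 0.4612 -0.0158  0.1742] yaw 15.09 z [-1.e-04  9.e-04 -1.e+00] f [-0.49 -0.26 -0.41] w 82.1 j [ 0.62  0.06 -0.7   1.92  0.04  1.18 -1.4 ]
```

The arm settled slightly between the picture and this camera reading, which biases the off-axis points. I cross-check with the fixed top camera.

```bash
python3 - <<'E'
from h import *
im=cv2.imread("pics/t26.png");inf=manip.camera_info("top")
print(plate(im,inf))
m=(im.min(2)>150).astype(np.uint8)
for c in cv2.findContours(m,0,cv2.CHAIN_APPROX_NONE)[0]:
    if 800<cv2.contourArea(c)<2500:
        p,d=circ(inf,cv2.convexHull(c),.008)
        if .08<d<.095: print(p.round(4),d.round(3),proj(inf,[*p,.037]).round(1))
r=[cv2.resize(im[y-22:y+22,x-22:x+22],None,fx=6,fy=6,interpolation=cv2.INTER_CUBIC) for x,y in((438,267),(380,199),(189,256))]
cv2.imwrite("pics/c26.png",np.hstack(r))
E
```

```text
[]
[ 0.4343 -0.304 ] 0.09 [442.2 268. ]
[0.4583 0.2337] 0.09 [185.  256.2]
[ 0.5828 -0.1788] 0.09 [381.3 197.3]
```

View pics/c26.png

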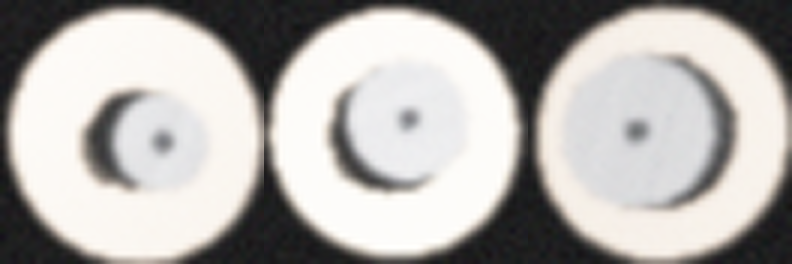

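In the top view the hubs at (442.6,268.3), (381.7,196.6) and (184.6,255.3) are within 1 px (about 2 mm) of the predicted disc centres. I hand in.

```bash
python3 -c "
from workcell import manip
print(manip.hand_in())"
```

```text
the job is handed in; nothing more can be done
None
```

All four weights were moved from the top of the stack down, w34, w44, w54 then w64. Each now stands on the disc of its own diameter, and the job was handed in at about 37 s of the 115 s allowed.

**Setting down:** I lowered each weight until contact before opening the fingers. Three showed a clear contact force. For w44 the force reading was unclear, so I went by the computed contact height and the arm no longer moving down.

**Final checks:**
- **Centring of w34, w44 and w54:** the fixed top camera puts these within about 2 mm of their disc centres.
- **Centring of w64:** the arm hid it from the top camera, so I relied on the wrist camera, which gave about 2 mm.
- **Disagreement:** in the last check the wrist camera put w34 about 5 mm off and w44 about 4 mm off. The arm was still settling between that picture and the pose reading, and the top camera did not confirm it. Both figures are within the 10 mm limit anyway.
- **Clearance:** the beaker looked unmoved in the top view, and the gripper was open and well clear of everything.

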